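# Wind the vial stage home with its hand crank

## Task

Fit the loose hand crank fully down onto the square shaft end of the vial stage, then turn it clockwise (seen from above) by its red handle, several full turns, until the blue carriage with its vial comes home against its end stop under the reader arch. Stop when you feel the end stop and do not force the drive; leave the crank seated on the shaft and let go. Do not touch the carriage or its vial, and leave the label roll and the two vials on the bench where they stand.

Things in the scene. Friction and masses are not known exactly. Their poses are not given: they have to be found in the camera images.
- stage: Vial stage fixed to the bench: base plate 290 x 136 mm, grey gear housing 96 x 92 mm (top 58 mm above the bench) with the square shaft end on top, guide rods, blue carriage, and a reader arch 136 mm high, 160 mm from the shaft. Origin on the bench under the shaft axis; x runs from the shaft along the rods to the end stop, z up. Clockwise turning moves the carriage to +x.
- shaft_end (a point): Centre of the top face of the upright steel square shaft end, 15 x 15 mm; x, y are square to its flats and turn with it, z up. It stands 18 mm proud of a shoulder on which the fitted crank rests. It drags at 0.08 N m, stays where left, and has a hard end stop clockwise, 2 to 3 turns from the start, whose place can only be felt; over 20 N at the handle is forcing.
- carriage_mark (a point): Centre of the blue carriage's top face (56 x 84 mm, 44 mm above the bench; vial standing on it, fixed, its cap 92 mm above the bench). It moves 4 mm per turn of the shaft, and stands under the arch when home.
- crank_socket (a point): Centre of the mouth of the square socket (16.5 x 16.5 mm, 20 mm deep, chamfered) in the underside of the loose crank; fits the shaft in any quarter turn. x points along the arm to the handle, z up. At the start the crank stands on the bench on its 36 mm square hub. 0.2 kg, balanced by a counterweight reaching 55 mm from the axis, away from the handle.
- crank_hub (a point): Middle of the crank's aluminium boss over the socket: 26 x 26 mm, flats along and across the arm, reaching from 20 to 52 mm above the socket's mouth; this point is 42 mm above it. Below 20 mm the hub is 36 mm square. The arm (16 mm wide) lies 18 to 26 mm above the mouth; grip the boss across the arm. Axes as crank_socket.
- crank_handle (a point): Centre of the crank's upright red handle: a sleeve of 20 mm diameter, 44 mm long, 34 to 78 mm above the socket's mouth, 55 mm from the socket's axis; it turns freely on its pin. This point is 56 mm above the mouth. Axes as crank_socket.
- label_roll: Loose roll of white labels, 62 mm across, 25 mm high, lying on the bench; bystander. Origin at the centre of its underside. It and the crank stand on opposite sides of the stage, either way round.
- blue_vial: Loose vial with a blue cap, 22 mm across, 44 mm high, standing on the bench beside the stage; bystander. Origin at the centre of its underside.
- white_vial: Loose vial with a white cap, 22 mm across, 44 mm high, standing on the bench beside the stage; bystander. Origin at the centre of its underside.
There are look-alikes about, which are no part of the job. Several things look just like the part that bears crank_socket: the one meant starts farthest to the robot's left.

How it is judged:
By the outcome, as a careful person would: the job done as asked, in the order asked, and still so for the second after the job is handed in, with the robot touching nothing.
It also fails if it takes over 72 s, if anything falls off the work surface, if the arm or the gripper's body presses on something with over 40 N, if the wrist force passes 120 N, or if a joint passes its speed limit or range.

## Robot

A 6-joint arm with a two-finger parallel gripper is mounted at the origin on a cart in front of the work surface, level with it; the furniture and walls round the work are solid. World frame = base frame: x ahead of the robot, y to its left, z up, the work surface at z = 0. Lengths are in mm, angles in rad, forces in N, time in s.
With the tool pointing down it reaches from about 350 to 775 mm from the base axis. Payload 5.5 kg.
Tool frame: the origin (TCP) lies midway between the tips of the shut fingers; the grasp point (between the pads) lies 19 mm behind it; y points along the fingers, z is the direction in which the jaws open and shut, and the axes are right-handed (so a half turn about y gives the same grasp; the last joint's range is limited). The gripper opens to 85 mm and grips with 20 to 120 N. Pads are 22 mm wide; open, the fingers measure 114 mm over their backs; the gripper's body (76 mm by 85 mm) begins 54 mm behind the grasp point. The pads swing forward as they close: fully open they stand 13 mm farther back than shut.
Start: joints at [1.005, 0.313, 0.046, 1.304, 0, 1.431], TCP at [237.532, 523.689, 231.323] pointing down, gripper open.
Joint ranges: [-2.76, 2.76], [-0.86, 1.69], [-1.03, 1.26], [-2.2, 2.34], [-1.47, 1.5], [-3.14, 3.14]. Speed limits (rad/s): [2.57, 2.57, 3.14, 3.14, 3.14, 3.14].

## Interface

Orientations are given as a unit quaternion [w, x, y, z].
In Python, from station import env gives the robot as it stands. The module is installed in compiled form; this text tells all that it offers.
- The arm moves only by the tool arm_command, never from a script. Its argument "moves" is one flat list of numbers, 7 for each row, row after row: the turn, a rotation vector about the world's x, y, z in rad, then the shift along the world's x, y, z in mm, then the closure, from 0 (fully open) to 1 (shut). A call has 1 to 10 rows; each row is the pose to reach, as a shift and turn from the pose measured when the call began; what a row does not reach only later rows make up. A row lasts 1/12 s, in which the tool goes at most 41.7 mm and 7.16 degrees, less where a joint would pass 70% of its speed; a pose out of reach is approached as far as the arm can. A call with a gripper value outside its range is refused whole. The fingers move at their own pace and stop on an object; "force" is the grip in N (left out, the last holds). Time passes only in rows, so rows that repeat a pose let the fingers close. It gives the time, the measured TCP pose, the force and the opening at its end, in the units of the state.
- env.state(): the state, without advancing time (a new reading comes with each control period).
- env.get_image(name): name is "scene" or "top"; returns (picture, depth): 400x640x3 uint8, blue, green, red; 400x640 float32, mm along the optical axis (not along the pixel's ray), 0 where there is no reading.
- env.camera_info(name): a dict with "fovy" (degrees; the focal length in pixels is half the picture's height over the tangent of half this angle, whatever the lens; pixels are square), "cx", "cy" (the principal point, pixels), "D" ([k1, k2, p1, p2, k3] as OpenCV has them; the pictures are not rectified), "R" (3x3) and "t" (3): a world point X has camera coordinates R X + t. Camera axes: x right, y down, z forward; pixel columns grow to the right and rows downward; lengths in mm; the calibration is good to about 2 mm. A picture is of the moment at which its call begins. camera_info takes no time and is no camera call.
- env.finish_job(): hands the job in, once; it reports no verdict.
The state is a dict: "time_s": time; "joint_positions": joint angles; "joint_velocities": joint speeds; "joint_efforts": joint torques, N m; "eef_pos": TCP position; "ee_rot": TCP orientation; "contact_force": force on the tool from outside, world axes, zero at the start; "wrist_torque": the same for the moment, N m; "finger_gap": opening from 0.0 (shut) to 1.0 (fully open).
Only numpy, scipy, OpenCV 4.12 (cv2) and the standard library are available. Lean on these libraries where they do the work, as an engineer would, in place of code of your own. Each camera call takes 0.05 s, during which the arm holds its last target.

## Working session

There is one attempt and no reset: what is moved stays moved. The work goes in short steps, Python scripts to look and compute and a tool call to move; the robot and the scene stay as the last step left them, time stands still between calls to the robot, and variables do not carry over. Pictures are saved under pics/ and viewed, and the job is handed in when it is done.

Besides the shell and the picture viewer there is one more tool, called after "Emit:" in YAML: its name, and indented under it one key for each argument. arm_command: Moves the arm, as the interface text tells. Its arguments: {"type":"object","properties":{"moves":{"type":"array","items":{"type":"number"}},"force":{"type":"number"}},"required":["moves"]}

```bash
mkdir -p pics
python3 - <<'E'
from station import env
import cv2
s=env.state(); print(s)
for n in("scene","top"):
    im,d=env.get_image(n); cv2.imwrite(f"pics/{n}0.png",im); import numpy as np; np.savez(f"{n}0.npz",im=im,d=d)
    print(n,env.camera_info(n))
E
```

```text
{'time_s': 0.0, 'joint_positions': array([1.00542281e+00, 3.13992871e-01, 4.49855602e-02, 1.30359294e+00,
       3.12521365e-06, 1.43119832e+00]), 'joint_velocities': array([ 0.00095215,  0.00103695,  0.00159406, -0.00020033, -0.00153706,
       -0.00034691]), 'joint_efforts': array([-1.64059045e-03, -4.80637872e+01,  2.98527592e+01,  1.95406924e-02,
       -3.73120167e-05,  1.04773662e-05]), 'eef_pos': array([237.22452101, 523.22990104, 230.4158409 ]), 'ee_rot': array([-0.69054527,  0.69174165, -0.14962104,  0.1491786 ]), 'contact_force': array([-0.89751554, -0.56005713,  0.08148017]), 'wrist_torque': array([-0.01595396, -0.00158343, -0.0346455 ]), 'finger_gap': 0.9968588741488598}
scene {'fovy': 56.305557007248936, 'cx': 325.45369798818706, 'cy': 194.7751317309988, 'D': array([-0.01399771,  0.        ,  0.        ,  0.        ,  0.        ]), 'R': array([[ 0.68289621, -0.73034986,  0.01555139],
       [-0.54206353, -0.52088483, -0.65942863],
       [ 0.48971409,  0.44189148, -0.7516063 ]]), 't': array([-347.79654685,  342.39536911,  736.51724149])}
top {'fovy': 46.64934621181039, 'cx': 321.7850512617204, 'cy': 196.03402382541157, 'D': array([-0.08572697,  0.        ,  0.        ,  0.        ,  0.        ]), 'R': array([[-9.65724041e-03, -9.99953159e-01, -6.46208361e-04],
       [-9.82050656e-01,  9.60607718e-03, -1.88372589e-01],
       [ 1.88369973e-01, -1.18455004e-03, -9.82097424e-01]]), 't': array([  -8.55878879,  527.67923069, 1333.26278747])}
```

View pics/scene0.png

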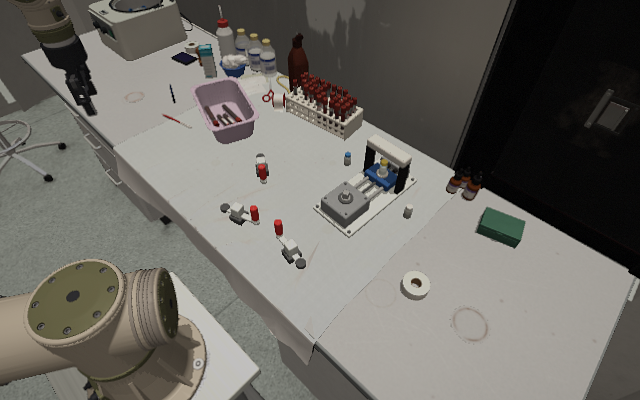

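View pics/top0.png

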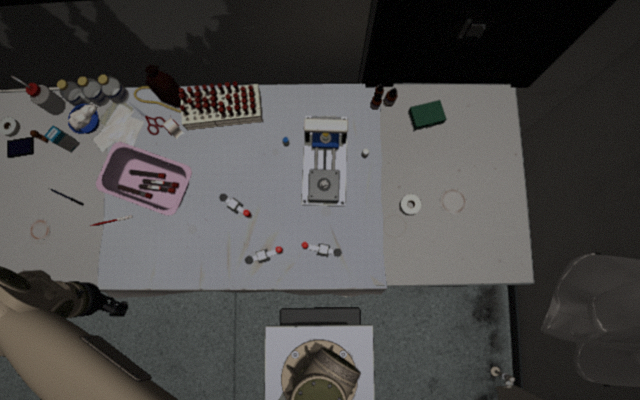

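The top view shows three crank look-alikes, with hubs at about (234,206), (264,256) and (321,250). Robot-left is image left, so (234,206) is the candidate. In the scene view it is the one near (262,168). The stage shaft is at about (324,184), the label roll at (410,205), and the vials at (286,141) and (365,153).

```bash
cat > h.py <<'E'
import numpy as np, cv2
from station import env
def cam(n):
    c=env.camera_info(n); f=200/np.tan(np.radians(c["fovy"])/2)
    K=np.array([[f,0,c["cx"]],[0,f,c["cy"]],[0,0,1]]); return K,c["D"],np.array(c["R"]),np.array(c["t"])
def plane(n,px,z):
    K,D,R,t=cam(n); p=cv2.undistortPoints(np.array(px,float).reshape(-1,1,2),K,D).reshape(-1,2)
    r=np.c_[p,np.ones(len(p))]@R; o=-R.T@t
    s=(z-o[2])/r[:,2]; return o+r*s[:,None]
def proj(n,X):
    K,D,R,t=cam(n); return cv2.projectPoints(np.array(X,float).reshape(-1,1,3),cv2.Rodrigues(R)[0],t,K,D)[0].reshape(-1,2)
def cloud(n,d):
    K,D,R,t=cam(n); v,u=np.mgrid[0:400,0:640]
    p=cv2.undistortPoints(np.stack([u,v],-1).reshape(-1,1,2).astype(float),K,D).reshape(400,640,2)
    P=np.dstack([p*d[...,None],d]); return (P-t)@R
def red(im):
    h=cv2.cvtColor(im,cv2.COLOR_BGR2HSV); return (((h[...,0]<8)|(h[...,0]>172))&(h[...,1]>150)&(h[...,2]>90)).astype(np.uint8)
def crop(im,u0,u1,v0,v1,k,fn): cv2.imwrite(fn,cv2.resize(im[v0:v1,u0:u1],None,fx=k,fy=k,interpolation=cv2.INTER_CUBIC))
E
python3 - <<'E'
from h import *
T=np.load("top0.npz");S=np.load("scene0.npz")
crop(T['im'],210,360,110,270,3.7,"pics/tc.png"); crop(S['im'],210,430,130,280,3.6,"pics/sc.png")
print(plane("top",[[234,206],[264,256],[321,250]],35).round())
for n,Q in(("top",T),("scene",S)):
    C=cloud(n,Q['d']); m=red(Q['im']); k,l,st,ce=cv2.connectedComponentsWithStats(m)
    for i in range(1,k):
        if st[i,4]>8 and st[i,0]>190 :
            P=C[l==i]; P=P[P[:,2]>0]; print(n,ce[i].round(1),st[i],np.median(P,0).round(1),P[:,2].max().round(1))
    # bench check
    print(np.median(C[215:225,280:300].reshape(-1,3),0))
E
```

```text
[[502. 251.  35.]
 [352. 159.  35.]
 [368. -10.  35.]]
top [246.  212.5] [244 210   5   6  26] [475.6 207.6  78.1] 82.6
top [304.5 244.9] [302 242   6   6  25] [380.   38.6  78.1] 82.1
top [278.5 249.2] [276 247   6   6  24] [368.7 111.6  79.9] 83.8
[464.43441824  85.86866195   2.115965  ]
scene [221.8  20.5] [217  18  10   5  35] [848.  860.2 149.2] 158.3
scene [304.8  73.6] [303  72   5   5  11] [844.5 407.1 116.9] 119.5
scene [311.4  75.7] [310  75   4   3   9] [847.1 382.  117.2] 118.8
scene [313.3  80.3] [310  78   9   6  15] [833.1 357.9 117.4] 119.2
scene [305.7  85. ] [304  84   4   3  10] [795.1 358.1 117.3] 119.3
scene [320.7  87.6] [319  86   4   4   9] [818.2 311.2 116.3] 118.7
scene [339.3  87.6] [338  86   4   4   9] [858.6 267.9 118.5] 120.1
scene [269.2  94.6] [267  90   6  12  15] [778.2 536.1   5.7] 784.8
scene [323.   92.8] [321  92   5   3   9] [804.6 287.7 117.7] 119.1
scene [318.5  95.7] [317  94   4   4  10] [780.5 285.5 116.8] 119.4
scene [338.1  95.9] [336  94   5   5  14] [825.2 240.9 117.3] 119.7
scene [324.7  98.3] [323  97   4   4   9] [783.9 262.  117.4] 119.0
scene [344.7  97.7] [343  97   4   3   9] [829.7 221.4 117.4] 119.3
scene [337.3 103.9] [335 103   5   3  10] [790.  216.1 117. ] 120.0
scene [345.8 104.8] [342 103   8   5  18] [807.1 193.2 117.3] 121.6
scene [237.6 118.6] [236 117   5   4  14] [604.8 485.7  19.6] 22.3
scene [261.8 170.1] [258 164   7  16  65] [475.1 204.6  72.5] 80.2
scene [253.6 211.2] [250 206   7  14  64] [367.9 108.4  74.1] 79.7
scene [277.9 224.9] [274 220   8  14  69] [379.7  33.9  75.3] 81.1
[443.92571587  67.00742431   0.73686354]
```

View pics/tc.png

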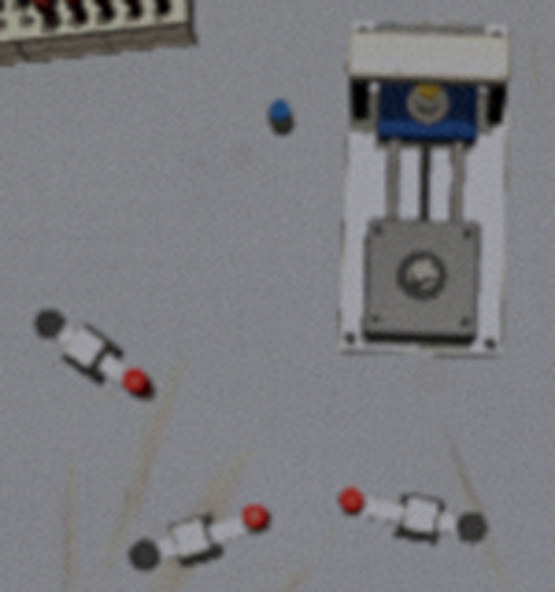

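View pics/sc.png

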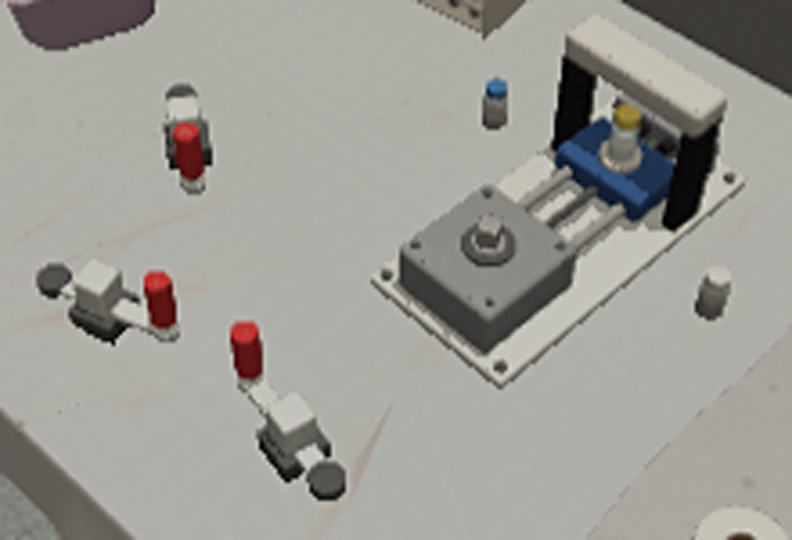

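Run:
```python
from h import *
T=np.load("top0.npz");S=np.load("scene0.npz")
for n,Q in(("top",T),("scene",S)):
    C=cloud(n,Q['d'])
    def sel(x,y,r,z0,z1):
        m=(np.hypot(C[...,0]-x,C[...,1]-y)<r)&(C[...,2]>z0)&(C[...,2]<z1); P=C[m]
        v,u=np.nonzero(m); return P,np.c_[u,v]
    for nm,a in (("boss",(503,249,25,46,60)),("handle",(475,207,20,70,90)),("shaft",(531,-15,20,68,95)),("shoulder",(531,-15,35,60,68)),("housing",(531,-15,65,54,61)),("cw",(530,290,22,8,60)),("carriage",(640,-15,50,38,50)),("arch",(690,-15,70,125,145))):
        P,uv=sel(*a)
        if len(P)<4: print(n,nm,len(P));continue
        r=cv2.minAreaRect(P[:,:2].astype(np.float32)); print(n,nm,len(P),P.mean(0).round(1),"rect",np.round(r[0],1),np.round(r[1],1),round(r[2],1),"zmed",np.median(P[:,2]).round(1),"px",uv.mean(0).round(1))
def gcent(im,u0,u1,v0,v1,lo):
    g=cv2.cvtColor(im,cv2.COLOR_BGR2GRAY); print(g[v0:v1,u0:u1])
print("top boss");gcent(T['im'],224,256,196,219,0)
print("top shaft");gcent(T['im'],315,334,174,194,0)
```

```text
top boss 67 [507.2 251.3  51. ] rect [507.4 251.4] [27. 23.] 58.4 zmed 50.6 px [233.  203.5]
top handle 31 [476.1 208.8  77.9] rect [476.1 208.4] [17. 14.] 83.9 zmed 78.2 px [245.5 212.4]
top shaft 2
top shoulder 118 [540.2 -16.4  62.4] rect [539.1 -14.5] [65.1 50.9] 89.3 zmed 62.1 px [322.7 191.1]
top housing 541 [550.7 -17.9  57.9] rect [553.9 -18.4] [89.3 83. ] 87.8 zmed 57.9 px [323.1 187.9]
top cw 69 [528.9 284.5  27.4] rect [529.  283.8] [30.9 22.8] 71.2 zmed 27.1 px [223.8 198. ]
top carriage 46 [679.3 -14.9  43.8] rect [654.4 -18.1] [70.6 49.5] 5.3 zmed 44.1 px [321.7 147.7]
top arch 527 [718.4 -21.1 135.2] rect [720.8 -22.4] [122.   40.9] 87.2 zmed 135.6 px [323.7 125.5]
scene boss 64 [508.4 253.7  51.1] rect [509.8 255. ] [25.3 25.8] 56.0 zmed 51.2 px [260.2 159.9]
scene handle 44 [477.2 208.3  76.2] rect [477.7 210.4] [17.9 18.9] 29.2 zmed 77.1 px [261.2 166.9]
scene shaft 0
scene shoulder 67 [551.  -17.7  62.3] rect [540.5 -19.5] [58.3 47.5] 72.9 zmed 62.0 px [342.1 199.4]
scene housing 660 [548.8 -19.8  57.4] rect [555.3 -17.7] [91.2 80.1] 88.0 zmed 57.3 px [342.1 201.7]
[... 4297 characters left out ...]
  84  97  85  77  85  81  67  54  76  95 102
  104]
 [106 102  73  53  53  63  56  54  59  75  87  95  82  58  59  86 101 102
  106]
 [106 102  88  69  54  52  48  46  60  89  94  82  62  54  62  90 103 109
  106]
 [104 106 101  88  67  51  51  47  62  66  66  60  52  63  79 101 104 106
  106]
 [109 109 109 104  85  66  58  52  52  58  55  50  59  80 100 104 107 106
  107]
 [107 104 109 111 105  87  81  70  62  62  68  72  74  91 113 110 110 105
  106]
 [110 108 109 110 107 109 104  93  90  86  92  98 106 108 107 107 107 109
  110]
 [110 105 107 104 105 106 108 108 106 104 107 107 103 105 109 107 103 110
  109]
 [104 107 107 112 112 107 108 108 106 110 109 106 107 111 108 109 105 108
  109]]
```

Run:
```python
from h import *
T=np.load("top0.npz");S=np.load("scene0.npz")
crop(T['im'],215,259,190,222,16,"pics/tb.png");crop(T['im'],300,350,158,210,11,"pics/ts.png");crop(S['im'],310,390,170,240,8,"pics/ss.png");crop(S['im'],245,280,145,190,12,"pics/sb.png")
```

```text
(no output)
```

View pics/tb.png

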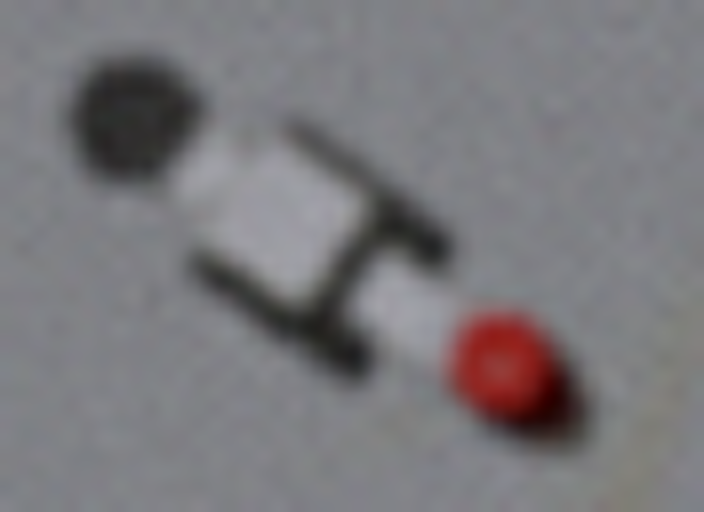

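View pics/ts.png

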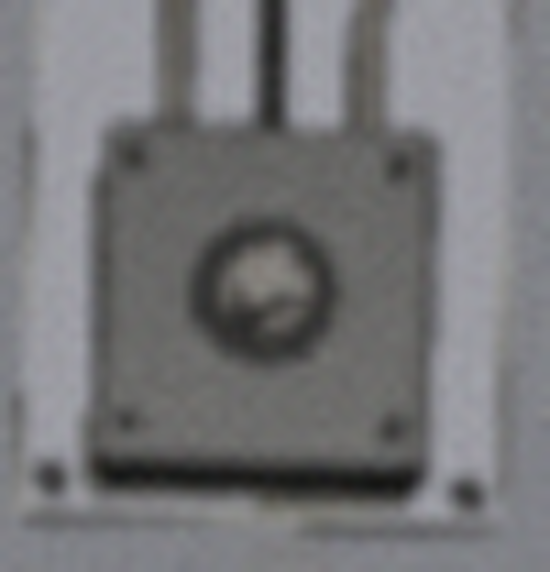

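View pics/ss.png

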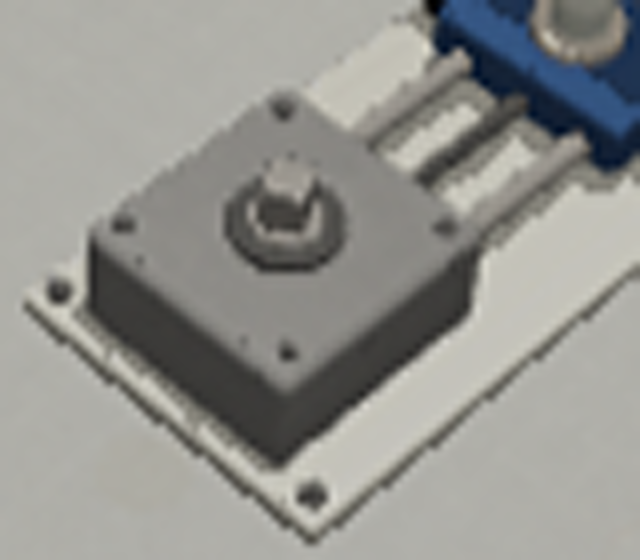

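View pics/sb.png

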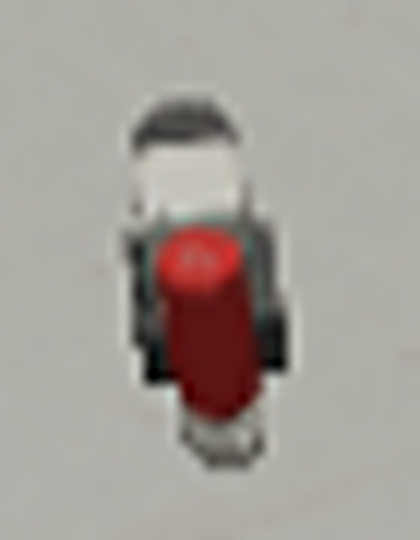

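The target crop shows the crank with its red handle at lower right and the dark counterweight at upper left. The shaft is a rotated square on a dark round shoulder. I'll refine the shaft's centre and angle next.

Run:
```python
from h import *
T=np.load("top0.npz");S=np.load("scene0.npz")
for n,Q in(("top",T),("scene",S)):
    C=cloud(n,Q['d'])
    m=(np.hypot(C[...,0]-549,C[...,1]+17)<22)&(C[...,2]>60)
    v,u=np.nonzero(m)
    for z0,z1 in((60,64),(64,70),(70,76),(76,79),(79,90)):
        k=(C[m][:,2]>z0)&(C[m][:,2]<z1); P=C[m][k]
        if len(P): print(n,z0,len(P),P.mean(0).round(1),np.c_[u,v][k].mean(0).round(1),P.min(0).round(0),P.max(0).round(0))
# ring
g=cv2.cvtColor(T['im'],cv2.COLOR_BGR2GRAY)
sub=(g[172:196,312:338]<82).astype(np.uint8); sub=cv2.resize(g[172:196,312:338],None,fx=8,fy=8,interpolation=cv2.INTER_CUBIC)
c,_=cv2.findContours((sub<85).astype(np.uint8),cv2.RETR_EXTERNAL,2); c=max(c,key=cv2.contourArea); e=cv2.fitEllipse(c); 
px=(np.array(e[0])+.5)/8-.5+[312,172]; print("ring top",px,np.array(e[1])/8,plane("top",[px],60))
g2=cv2.cvtColor(S['im'],cv2.COLOR_BGR2GRAY)
sub=cv2.resize(g2[186:208,332:360],None,fx=8,fy=8,interpolation=cv2.INTER_CUBIC)
print(g2[186:208,334:358])
# housing corners by mask in top
print(plane("top",[[312,172]],58))
crop(S['im'],336,356,186,206,28,"pics/ss2.png");crop(T['im'],312,336,172,196,24,"pics/ts2.png")
```

```text
top 60 52 [548.5 -15.4  61.8] [322.3 188.4] [532. -35.  60.] [565.   3.  64.]
top 64 23 [554.6 -20.6  65.9] [324. 186.] [545. -32.  64.] [570.  -6.  70.]
top 70 4 [550.3 -22.7  72.2] [324.8 187. ] [542. -26.  71.] [556. -20.  74.]
top 76 2 [559.7 -16.1  78. ] [322.5 183.5] [558. -18.  78.] [561. -15.  78.]
top 79 26 [559.9 -18.8  82.1] [323.4 183.1] [551. -26.  79.] [569. -12.  88.]
scene 60 49 [553.5 -18.5  61.9] [343.  199.2] [534. -36.  60.] [565.   1.  64.]
scene 64 20 [557.  -19.5  65.8] [344.2 197.6] [552. -28.  64.] [566.  -4.  69.]
scene 70 9 [558.  -20.3  72.4] [344.9 195.9] [554. -26.  70.] [565. -14.  76.]
scene 76 7 [558.3 -21.   77.1] [345.3 194.7] [554. -27.  76.] [563. -13.  79.]
scene 79 29 [563.1 -17.9  81.3] [345.7 192. ] [556. -26.  79.] [570.  -9.  84.]
ring top [323.54379654 184.02374363] [13.55662346 13.801054  ] [[562.01991708 -19.25969487  60.        ]]
[[175 174 175 150 148 131 137 135 135 135 136 137 137 137 136 135 134 134
  141 151 143 146 134 109]
 [175 176 143 137 135 135 135 135 136 136 136 136 136 136 136 135 134 134
  135 133 129 120  97  95]
 [177 14
[... 1355 characters left out ...]
 87  90  79  82  83  65
  106 141 139 138 138 138]
 [140 139 138 138 140 135 102  47  51  79  80  82  81  81  77  67  47 105
  134 139 138 137 138 137]
 [140 139 139 139 139 142 137 128  60  48  49  44  44  51  50  81 125 134
  139 137 137 137 138 137]
 [140 140 141 140 139 140 140 143 129 127 127 127 127 128 127 131 140 139
  138 138 137 136 137 137]
 [139 140 140 139 140 139 139 140 140 141 142 141 141 140 140 141 138 139
  139 138 138 137 137 137]
 [139 140 139 139 140 139 140 140 139 140 140 140 140 139 139 140 138 139
  139 139 138 138 137 137]
 [142 141 142 140 139 139 140 141 140 140 140 140 139 140 139 140 138 138
  139 138 139 139 139 136]]
[[599.66318885  14.92799766  58.        ]]
```

View pics/ss2.png

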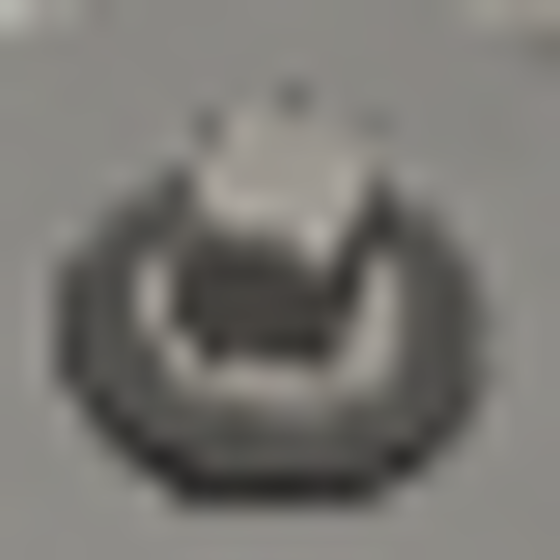

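View pics/ts2.png

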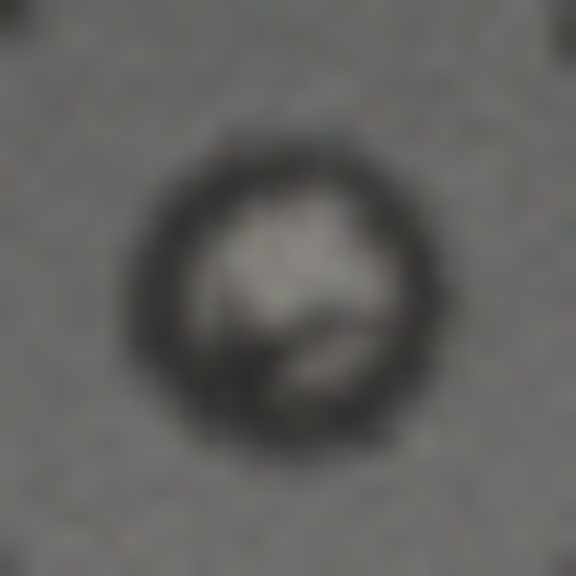

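Run:
```python
from h import *
T=np.load("top0.npz");S=np.load("scene0.npz")
for n,Q,sl in(("scene",S,(188,196,341,352)),("top",T,(178,189,317,330))):
    d=Q['d'];C=cloud(n,d); print(n); print(C[sl[0]:sl[1],sl[2]:sl[3],2].round(0).astype(int))
q=[[342.6,193.4],[347.2,194.6],[349.2,191.5],[344.4,189.6]]
P=plane("scene",q,81)[:,:2]; print(P.round(1)); e=np.roll(P,-1,0)-P; print(np.hypot(*e.T).round(1),np.degrees(np.arctan2(e[:,1],e[:,0])).round(0),P.mean(0))
# top bright face
g=cv2.cvtColor(T['im'],cv2.COLOR_BGR2GRAY).astype(np.uint8)
k=8;sub=cv2.resize(g[172:196,312:338],None,fx=k,fy=k,interpolation=cv2.INTER_CUBIC)
for th in(95,100,105):
    m=np.zeros_like(sub); m[5*k:17*k,5*k:18*k]=(sub>th)[5*k:17*k,5*k:18*k]
    cs,_=cv2.findContours(m,cv2.RETR_EXTERNAL,2); c=max(cs,key=cv2.contourArea); px=(c.reshape(-1,2)+.5)/k-.5+[312,172]
    W=plane("top",px,81)[:,:2].astype(np.float32); r=cv2.minAreaRect(W);M=cv2.moments(W.reshape(-1,1,2)); print(th,r,M['m10']/M['m00'],M['m01']/M['m00'])
# housing outline in top: gray 85-118 low sat
sub=g; 
C=cloud("top",T['d']); m=((np.abs(C[...,2]-58)<3)&(np.abs(C[...,0]-560)<80)&(np.abs(C[...,1]+18)<70)).astype(np.uint8)
m=cv2.morphologyEx(m,cv2.MORPH_CLOSE,np.ones((13,13))); m=cv2.morphologyEx(m,cv2.MORPH_OPEN,np.ones((5,5)))
cs,_=cv2.findContours(m,cv2.RETR_EXTERNAL,2); c=max(cs,key=cv2.contourArea); W=plane("top",c.reshape(-1,2),58)[:,:2].astype(np.float32); print(cv2.minAreaRect(W))
# boss top
for n,Q,b in(("top",T,(224,242,194,212)),):
    g=cv2.cvtColor(Q['im'],cv2.COLOR_BGR2GRAY); u0,u1,v0,v1=b
    print(plane("top",[[233.2,203.3]],52),plane("top",[[246,212.5]],78))
```

```text
scene
[[57 55 58 56 58 58 57 55 56 57 58]
 [56 58 58 84 57 57 57 56 57 60 59]
 [58 57 57 81 83 81 81 57 59 56 56]
 [57 57 82 80 82 82 82 82 83 59 59]
 [62 63 81 81 82 81 82 82 79 59 57]
 [61 62 80 81 81 81 81 81 72 62 61]
 [64 77 76 79 80 81 82 79 70 62 62]
 [63 74 73 76 79 77 78 77 62 62 61]]
top
[[61 57 61 54 60 60 61 60 54 56 61 57 62]
 [58 54 61 63 58 61 62 64 59 60 61 60 62]
 [59 56 60 60 66 61 64 82 63 60 64 58 60]
 [59 61 59 63 66 81 83 84 83 64 63 60 60]
 [53 59 58 59 80 83 86 84 82 69 64 65 62]
 [57 62 59 63 82 78 87 81 79 80 61 64 64]
 [60 64 61 65 80 79 78 82 84 81 66 65 64]
 [62 61 61 64 66 81 83 88 80 72 68 59 64]
 [59 59 61 64 65 81 79 74 67 66 67 63 62]
 [56 63 64 59 59 66 62 72 64 67 65 60 59]
 [62 62 62 63 60 65 63 66 63 63 60 64 57]]
[[554.2 -15.3]
 [559.2 -26.3]
 [570.6 -23.1]
 [567.1 -10.1]]
[12.1 11.8 13.5 13.9] [ -66.   16.  105. -158.] [562.78525401 -18.72567952]
95 ((562.2545776367188, -19.50851058959961), (14.799787521362305, 22.12645149230957), 7.754458904266357) 561.9499564378523 -20.117516265538534
100 ((562.3171997070312, -19.973947525024414), (14.057085037231445, 20.352020263671875), 7.754721164703369) 562.0448938046096 -20.309718783252166
105 ((561.7001342773438, -20.311138153076172), (13.815497398376465, 17.909467697143555), 15.330644607543945) 562.0847490388845 -20.36778037341348
((559.7911376953125, -17.853919982910156), (89.48872375488281, 91.44322967529297), 89.43949127197266)
[[507.75611204 250.4349116   52.        ]] [[475.61704778 207.25464063  78.        ]]
```

```bash
cat >> h.py <<'E'
from scipy.spatial.transform import Rotation as Rn
def rot(s=None):
    s=s or env.state(); w,x,y,z=s["ee_rot"]; return Rn.from_quat([x,y,z,w])
def rep():
    s=env.state(); M=rot(s).as_matrix(); print("t",round(s["time_s"],2),"pos",s["eef_pos"].round(1),"jawyaw",round(float(np.degrees(np.arctan2(M[1,2],M[0,2]))),2),"fing",M[:,1].round(3),"F",s["contact_force"].round(1),"Tq",s["wrist_torque"].round(2),"gap",round(s["finger_gap"],3),"q",s["joint_positions"].round(2)); return s
E
python3 -c "
from h import *
rep()
T=np.load('top0.npz');C=cloud('top',T['d'])
for n,f in(('top','top0.npz'),('scene','scene0.npz')):
    Q=np.load(f);h=cv2.cvtColor(Q['im'],cv2.COLOR_BGR2HSV);m=(h[...,0]>105)&(h[...,0]<125)&(h[...,1]>120)
    P=cloud(n,Q['d'])[m]; P=P[(abs(P[:,1]+20)<60)&(abs(P[:,0]-690)<80)]; t=P[abs(P[:,2]-44)<3]; print(n,len(t),t.min(0),t.max(0),np.percentile(t[:,0],[3,97]))
"
```

```text
t 0.1 pos [237.3 523.3 230.5] jawyaw 65.6 fing [-0.001 -0.001 -1.   ] F [-0.   0.4 -0.1] Tq [ 0.03 -0.09  0.03] gap 1.0 q [ 1.01  0.31  0.05  1.3  -0.    1.43]
top 175 [680.60507358 -65.01559629  41.00426403] [727.01076134  14.77317233  46.96580919] [681.84733437 725.25804561]
scene 262 [682.27590952 -74.95861308  41.01563108] [739.54007781  18.12648991  46.85422154] [684.83287521 735.19778044]
```

Candidates for the crank are top (234,206), at y≈+251; (264,256), at y≈+159; and (321,250), at y≈−10. The one farthest to the robot's left is (234,206), and the close crop confirms it is a crank. Its hub is at (508,251) with the arm at −125°. The shaft is at (562,−19.3), its top about z 81, with flats at about 18° mod 90.

Emit:
arm_command:
  moves: [0, 0, 0.12, 27, -27, 0, 0, 0, 0, 0.24, 54, -54, 0, 0, 0, 0, 0.36, 81, -81, 0, 0, 0, 0, 0.48, 108, -108, 0, 0, 0, 0, 0.6, 135, -135, 0, 0, 0, 0, 0.72, 162, -162, -10, 0, 0, 0, 0.84, 189, -189, -20, 0, 0, 0, 0.96, 216, -216, -40, 0, 0, 0, 1.08, 243, -243, -60, 0, 0, 0, 1.2, 271, -272, -80, 0]

```text
time_s: 0.93
eef_pos: [498.9, 260.4, 157.0]
ee_rot: [-0.657, 0.659, 0.259, -0.259]
contact_force: [-0.7, 1.1, -0.5]
finger_gap: 1.002
```

```bash
python3 -c "
from h import *
rep()"
```

```text
t 0.93 pos [498.9 260.4 157. ] jawyaw 132.96 fing [ 0.001 -0.001 -1.   ] F [-0.7  1.1 -0.5] Tq [-0.02 -0.02  0.02] gap 1.002 q [ 0.34  0.32 -0.13  1.12 -0.   -0.41]
```

Emit:
arm_command:
  moves: [0, 0, 0.11, 5, -5, -20, 0, 0, 0, 0.21, 9, -9.5, -45, 0, 0, 0, 0.21, 9, -9.5, -57, 0, 0, 0, 0.21, 9, -9.5, -57, 0, 0, 0, 0.21, 9, -9.5, -57, 0]

```text
time_s: 1.35
eef_pos: [507.1, 250.5, 99.2]
ee_rot: [-0.627, 0.628, 0.325, -0.327]
contact_force: [0.5, -0.1, 0.3]
finger_gap: 1.004
```

```bash
python3 -c "
from h import *
rep()
im,d=env.get_image('scene');crop(im,200,330,90,210,5,'pics/s1.png')
im,d=env.get_image('top');crop(im,190,290,150,250,6,'pics/t1.png')
"
```

```text
t 1.35 pos [507.1 250.5  99.2] jawyaw 144.94 fing [-0.001 -0.002 -1.   ] F [ 0.5 -0.1  0.3] Tq [ 0.03 -0.02  0.01] gap 1.004 q [ 0.32  0.37 -0.21  1.   -0.   -0.64]
```

View pics/s1.png

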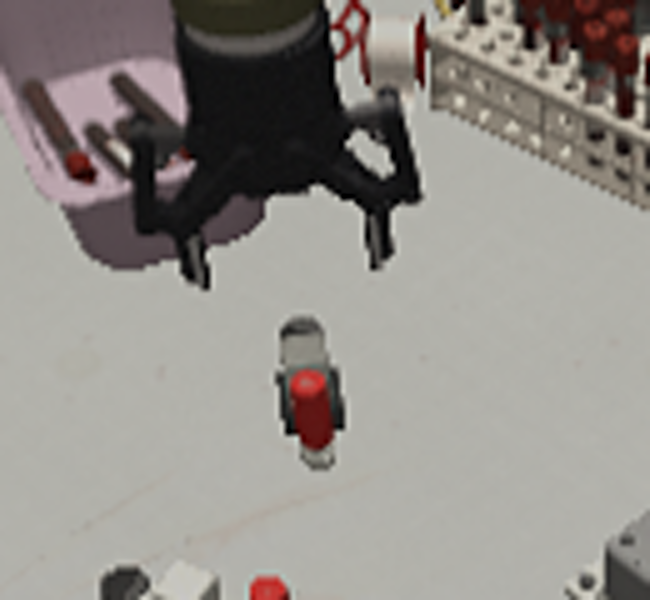

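View pics/t1.png

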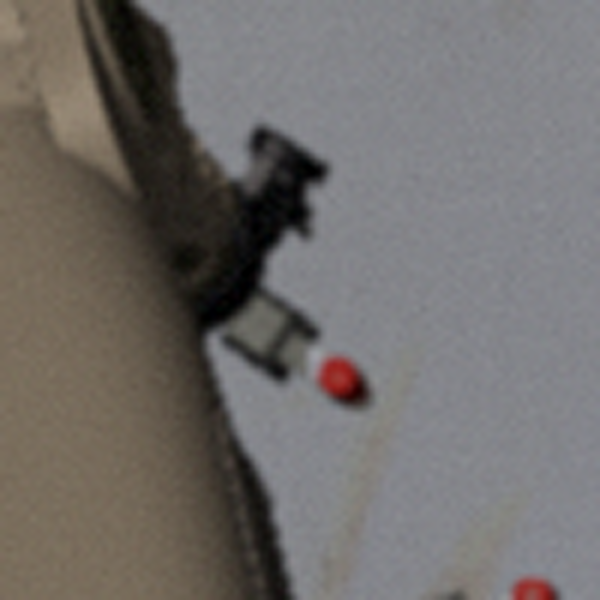

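The open fingers stand on either side of the boss, with jaws across the arm. I'm descending.

Emit:
arm_command:
  moves: [0, 0, 0, 1, 0.3, -25, 0, 0, 0, 0, 1, 0.3, -50, 0, 0, 0, 0, 1, 0.3, -70, 0, 0, 0, 0, 1, 0.3, -76, 0, 0, 0, 0, 1, 0.3, -76, 0, 0, 0, 0, 1, 0.3, -76, 0]
  force: 60

```text
time_s: 1.95
eef_pos: [510.0, 252.3, 26.3]
ee_rot: [-0.626, 0.628, 0.328, -0.325]
contact_force: [-0.2, -0.1, 0.6]
finger_gap: 0.995
```

Emit:
arm_command:
  moves: [0, 0, 0, 0, 0, 0, 0.5, 0, 0, 0, 0, 0, 0, 1, 0, 0, 0, 0, 0, 0, 1, 0, 0, 0, 0, 0, 0, 1, 0, 0, 0, 0, 0, 0, 1, 0, 0, 0, 0, 0, 0, 1]
  force: 60

```text
time_s: 2.45
eef_pos: [510.6, 252.5, 27.0]
ee_rot: [-0.626, 0.628, 0.328, -0.325]
contact_force: [0.2, -0.8, 5.3]
finger_gap: 0.292
```

```bash
python3 -c "
from h import *
rep()"
```

```text
t 2.45 pos [510.6 252.5  27. ] jawyaw 145.02 fing [ 0.005  0.    -1.   ] F [ 0.2 -0.8  5.3] Tq [ 0.04  0.2  -0.01] gap 0.292 q [ 0.32  0.44 -0.3   0.83 -0.   -0.64]
```

Emit:
arm_command:
  moves: [0, 0, 0, -1.5, -1.5, 0, 0.4, 0, 0, 0, -1.5, -1.5, 0, 0.4, 0, 0, 0, -1.5, -1.5, -7, 0.4, 0, 0, 0, -1.5, -1.5, -7, 0.4, 0, 0, 0, -1.5, -1.5, -7, 0.4]

```text
time_s: 2.87
eef_pos: [508.3, 250.7, 19.1]
ee_rot: [-0.627, 0.628, 0.328, -0.326]
contact_force: [0.4, -0.4, 0.3]
finger_gap: 0.598
```

Emit:
arm_command:
  moves: [0, 0, 0, 0, 0, 0, 1, 0, 0, 0, 0, 0, 0, 1, 0, 0, 0, 0, 0, 0, 1, 0, 0, 0, 0, 0, 0, 1, 0, 0, 0, 0, 0, 0, 1]
  force: 60

```text
time_s: 3.28
eef_pos: [509.3, 250.7, 20.1]
ee_rot: [-0.626, 0.628, 0.328, -0.325]
contact_force: [-0.9, -1.3, 5.2]
finger_gap: 0.302
```

```bash
python3 -c "
from h import *
rep()"
```

```text
t 3.28 pos [509.3 250.7  20.1] jawyaw 145.01 fing [ 0.006  0.    -1.   ] F [-0.9 -1.3  5.2] Tq [-0.22 -0.01  0.04] gap 0.302 q [ 0.32  0.45 -0.31  0.81 -0.   -0.64]
```

Emit:
arm_command:
  moves: [0, 0, 0, 0, 0, 20, 1, 0, 0, 0, 0, 0, 50, 1, 0, 0, -0.08, 2, -15, 85, 1, 0, 0, -0.16, 10, -50, 112, 1, 0, 0, -0.24, 18, -85, 115, 1, 0, 0, -0.32, 26, -120, 115, 1, 0, 0, -0.4, 33, -155, 115, 1, 0, 0, -0.48, 40, -190, 115, 1, 0, 0, -0.56, 47, -225, 115, 1, 0, 0, -0.646, 52.5, -260, 115, 1]

```text
time_s: 4.12
eef_pos: [561.6, -10.9, 134.6]
ee_rot: [-0.697, 0.7, 0.11, -0.108]
contact_force: [0.6, -0.3, -2.7]
finger_gap: 0.295
```

Emit:
arm_command:
  moves: [0, 0, 0, 0, 0, 0, 1, 0, 0, 0, 0, 0, 0, 1]

```text
time_s: 4.28
eef_pos: [561.3, -13.0, 133.8]
ee_rot: [-0.698, 0.7, 0.109, -0.107]
contact_force: [-0.2, 0.5, -2.1]
finger_gap: 0.293
```

```bash
python3 -c "
from h import *
rep()
im,d=env.get_image('scene');crop(im,270,430,100,250,5,'pics/s2.png');np.savez('s2.npz',im=im,d=d)
im,d=env.get_image('top');crop(im,260,380,110,230,5,'pics/t2.png');np.savez('t2.npz',im=im,d=d)
"
```

```text
t 4.28 pos [561.3 -13.  133.8] jawyaw 107.56 fing [ 0.002 -0.003 -1.   ] F [-0.2  0.5 -2.1] Tq [ 0.02  0.06 -0.01] gap 0.293 q [-0.16  0.33 -0.17  1.06 -0.   -0.47]
```

View pics/s2.png

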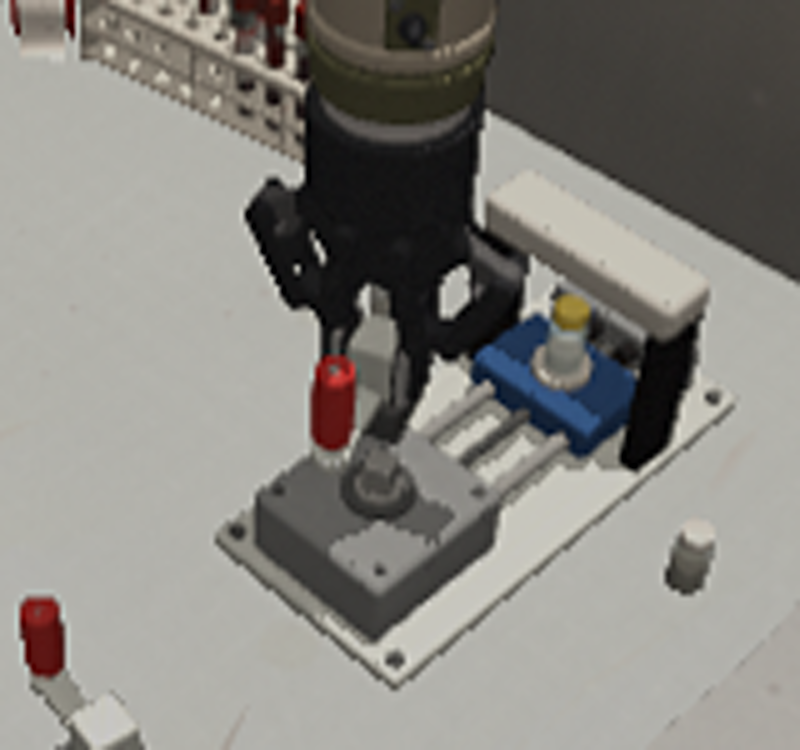

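View pics/t2.png

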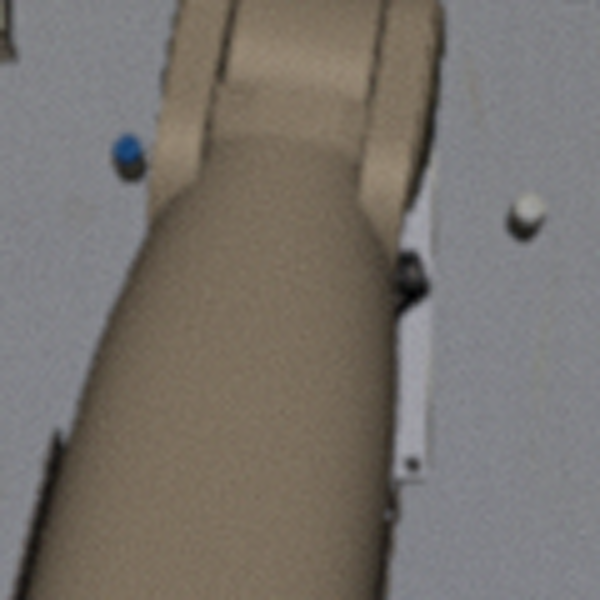

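The crank hangs from the gripper beside the shaft, with the red handle at crop (334,400). I'll locate the handle and boss to get the crank's pose in the hand.

```bash
python3 -c "
from h import *
Q=np.load('s2.npz');C=cloud('scene',Q['d']);m=red(Q['im']);k,l,st,ce=cv2.connectedComponentsWithStats(m)
for i in range(1,k):
    if st[i,4]>30 and 325<ce[i][0]<350 and 160<ce[i][1]<205:
        P=C[l==i];print(ce[i],st[i],P.min(0),P.max(0))
        top=P[P[:,2]>np.percentile(P[:,2],97)-4];print('top',len(top),top.mean(0))
        a=P[(P[:,2]>np.median(P[:,2])-12)&(P[:,2]<np.median(P[:,2])+12)]
        v,u=np.nonzero(l==i); c,_=cv2.findContours((l==i).astype(np.uint8),0,2); print(cv2.minAreaRect(c[0]))
        print(u.min(),u.max(),v.min(),v.max())
mm=(abs(C[...,0]-561)<30)&(abs(C[...,1]+13)<25)&(C[...,2]>100)&(C[...,2]<185)
print(C[mm][:,2].min())
g=cv2.cvtColor(Q['im'],cv2.COLOR_BGR2GRAY)
crop(Q['im'],325,365,160,205,16,'pics/s3.png')
print(C[180:194,340:354,2].round(0).astype(int))
# predicted
ax=np.array([561.3,-13.0]);th=np.radians(107.56+90)
hd=ax+55*np.array([np.cos(th),np.sin(th)]);print(hd, proj('scene',[[*hd,191.7],[*hd,147.7],[*ax,165.7],[*ax,113.7]]))
"
```

```text
[336.99019608 179.11764706] [333 171   8  19 102] [502.74692639 -37.47418237 149.65222399] [519.46305869 -19.35149213 193.25035809]
top 41 [511.11812005 -28.11445713 191.0219469 ]
((336.5, 180.0), (18.0, 7.0), 90.0)
333 340 171 189
112.36422460108257
[[174 138 139 138 139 137 135 134 138 139 138 134 125 117]
 [170 139 141 139 140 135 133 133 134 132 138 130 119  10]
 [167 140 140 138 137 133 133 133 132 132 130 123 115  11]
 [164 141 142 139 136 129 128 130 133 134 124 118  14  11]
 [162 139 785 138 126 124 125 128 129 128 121 113  13  11]
 [156 140 136 118 122 119 123 126 123 125 118  55  55   9]
 [149 140 136 114 115 117 117 124 122 118  58  59  58  54]
 [140 136  57  56  57 114 112 116 119 114  56  58  59  57]
 [139 135  58  57  57  60  55  58 116  58  56  57  56  58]
 [137  57  57  55  82  56  57  58  56  58  57  57  59  56]
 [ 56  59  56  59  80  82  82  81  58  58  59  58  59  57]
 [ 58  57  55  81  79  82  85  81  79  81  57  57  54  57]
 [ 58  61  61  84  80  80  82  82  80  80  61  57  60  57]
 [ 62  61  61  81  82  81  81  83  81  75  61  57  54  57]]
[508.86291588 -29.59374005] [[336.41372141 174.73135188]
 [335.69664978 188.08521842]
 [345.63518718 167.4785375 ]
 [344.45083114 182.56259014]]
```

View pics/s3.png

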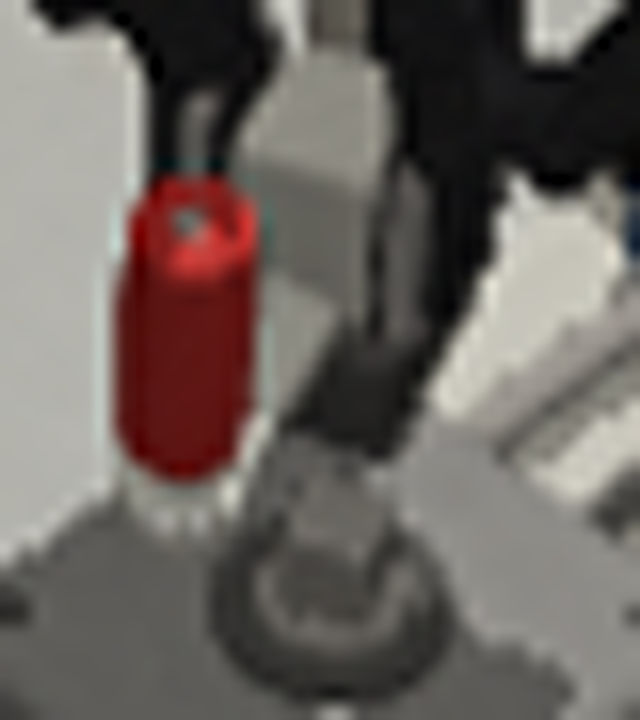

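Emit:
arm_command:
  moves: [0, 0, 0, 0.3, -6.2, 0, 1, 0, 0, 0, 0.3, -6.2, -12, 1, 0, 0, 0, 0.3, -6.2, -24, 1, 0, 0, 0, 0.3, -6.2, -24, 1, 0, 0, 0, 0.3, -6.2, -24, 1]
  force: 60

```text
time_s: 4.8
eef_pos: [560.2, -15.7, 109.5]
ee_rot: [-0.698, 0.699, 0.11, -0.11]
contact_force: [-0.3, 0.7, -1.7]
finger_gap: 0.298
```

```bash
python3 -c "
from h import *
rep()
im,d=env.get_image('scene');crop(im,325,365,160,210,14,'pics/s4.png')
"
```

```text
t 4.8 pos [560.2 -15.7 109.5] jawyaw 107.9 fing [-0.    -0.002 -1.   ] F [-0.3  0.7 -1.7] Tq [ 0.02 -0.   -0.03] gap 0.298 q [-0.17  0.35 -0.21  1.01 -0.   -0.48]
```

View pics/s4.png

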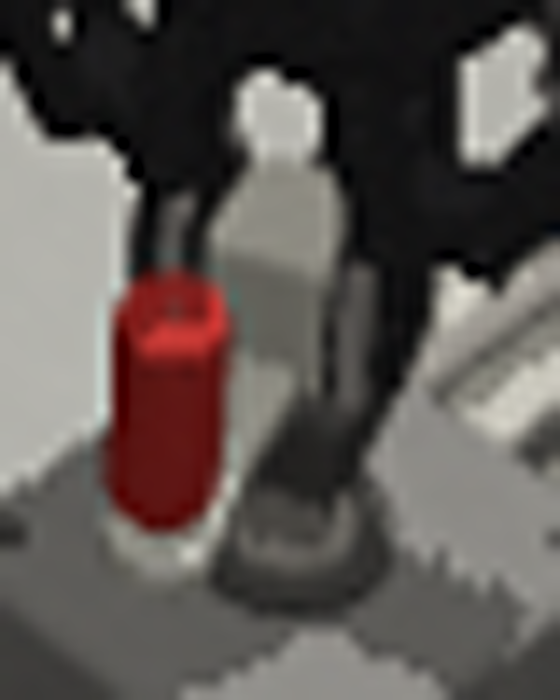

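Emit:
arm_command:
  moves: [0, 0, 0, 2, -5, 0, 1, 0, 0, 0, 2, -5, 0, 1, 0, 0, 0, 2, -5, 0, 1]

```text
time_s: 5.1
eef_pos: [563.6, -21.2, 110.9]
ee_rot: [-0.697, 0.7, 0.111, -0.109]
contact_force: [0.1, 0.6, -2.4]
finger_gap: 0.295
```

```bash
python3 -c "
from h import *
rep()
"
```

```text
t 5.1 pos [563.6 -21.2 110.9] jawyaw 107.88 fing [ 0.003 -0.002 -1.   ] F [ 0.1  0.6 -2.4] Tq [-0.01  0.02  0.01] gap 0.295 q [-0.18  0.35 -0.2   1.01 -0.   -0.49]
```

Emit:
arm_command:
  moves: [0, 0, 0, -1.5, 2, -1.5, 1, 0, 0, 0, -1.5, 2, -1.5, 1, 0, 0, 0, -1.5, 2, -1.5, 1]

```text
time_s: 5.35
eef_pos: [561.9, -19.1, 109.4]
ee_rot: [-0.698, 0.7, 0.111, -0.109]
contact_force: [-0.0, -0.4, -2.5]
finger_gap: 0.292
```

Emit:
arm_command:
  moves: [0, 0, 0, 0, 0, 0, 1]

```text
time_s: 5.43
eef_pos: [561.9, -19.1, 109.4]
ee_rot: [-0.698, 0.699, 0.111, -0.109]
contact_force: [-0.3, -0.2, -2.2]
finger_gap: 0.291
```

Emit:
arm_command:
  moves: [0, 0, 0, 0, 0, 0, 1]

```text
time_s: 5.52
eef_pos: [561.8, -19.0, 109.5]
ee_rot: [-0.698, 0.699, 0.111, -0.109]
contact_force: [0.0, 0.2, -2.3]
finger_gap: 0.293
```

Emit:
arm_command:
  moves: [0, 0, 0, 0, 0, -3, 1, 0, 0, 0, 0, 0, -6, 1, 0, 0, 0, 0, 0, -6, 1]

```text
time_s: 5.77
eef_pos: [561.3, -19.0, 102.6]
ee_rot: [-0.698, 0.699, 0.11, -0.11]
contact_force: [-1.1, 0.2, -2.5]
finger_gap: 0.301
```

Emit:
arm_command:
  moves: [0, 0, 0, 0, 0, -3, 1, 0, 0, 0, 0, 0, -3, 1]

```text
time_s: 5.93
eef_pos: [561.8, -19.1, 101.1]
ee_rot: [-0.697, 0.7, 0.111, -0.109]
contact_force: [-3.1, -0.6, 8.5]
finger_gap: 0.296
```

```bash
python3 -c "
from h import *
rep()
im,d=env.get_image('scene');crop(im,325,365,160,210,14,'pics/s5.png')
"
```

```text
t 5.93 pos [561.8 -19.1 101.1] jawyaw 107.89 fing [ 0.003 -0.003 -1.   ] F [-3.1 -0.6  8.5] Tq [0.07 0.76 0.01] gap 0.296 q [-0.18  0.36 -0.22  0.99 -0.   -0.49]
```

View pics/s5.png

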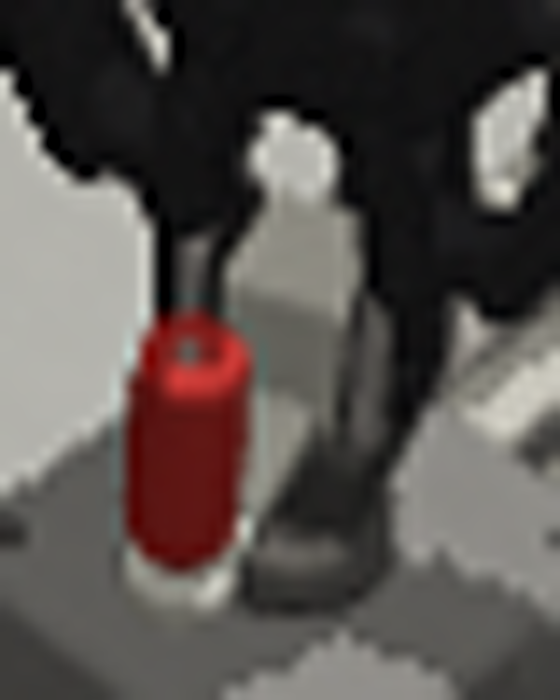

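Emit:
arm_command:
  moves: [0, 0, 0, -1, 0, 0, 1, 0, 0, 0, -2, 0, -1, 1, 0, 0, 0, -2, 0, -2, 1]

```text
time_s: 6.23
eef_pos: [560.2, -19.5, 99.3]
ee_rot: [-0.697, 0.7, 0.111, -0.109]
contact_force: [0.3, -2.0, -2.7]
finger_gap: 0.298
```

```bash
python3 -c "
from h import *
rep()
"
```

```text
t 6.23 pos [560.2 -19.5  99.3] jawyaw 107.88 fing [ 0.004 -0.004 -1.   ] F [ 0.3 -2.  -2.7] Tq [-0.44 -0.18 -0.02] gap 0.298 q [-0.18  0.36 -0.23  0.98 -0.   -0.49]
```

Emit:
arm_command:
  moves: [0, 0, 0, 0, -0.7, -2, 1, 0, 0, 0, 0, -0.7, -4, 1, 0, 0, 0, 0, -0.7, -4, 1]

```text
time_s: 6.48
eef_pos: [560.0, -20.1, 94.5]
ee_rot: [-0.697, 0.7, 0.111, -0.109]
contact_force: [1.0, 0.1, -3.7]
finger_gap: 0.299
```

```bash
python3 -c "
from h import *
rep()
"
```

```text
t 6.48 pos [560.  -20.1  94.5] jawyaw 107.88 fing [ 0.004 -0.003 -1.   ] F [ 1.   0.1 -3.7] Tq [ 0.03 -0.21 -0.01] gap 0.299 q [-0.18  0.36 -0.23  0.97 -0.   -0.49]
```

It is sliding on freely, with the mouth about 6 mm below the shaft top. The full seat is at roughly TCP z 83.

Emit:
arm_command:
  moves: [0, 0, 0, 0, 0, -3, 1, 0, 0, 0, 0, 0, -6, 1, 0, 0, 0, 0, 0, -8, 1, 0, 0, 0, 0, 0, -8, 1]

```text
time_s: 6.82
eef_pos: [560.0, -19.9, 85.8]
ee_rot: [-0.697, 0.7, 0.111, -0.109]
contact_force: [1.5, 0.7, -3.9]
finger_gap: 0.292
```

Emit:
arm_command:
  moves: [0, 0, 0, 0, 0, -2, 1, 0, 0, 0, 0, 0, -4, 1, 0, 0, 0, 0, 0, -5, 1]

```text
time_s: 7.07
eef_pos: [560.1, -19.9, 83.9]
ee_rot: [-0.697, 0.7, 0.111, -0.108]
contact_force: [-9.6, 1.0, 26.7]
finger_gap: 0.296
```

```bash
python3 -c "
from h import *
rep()
"
```

```text
t 7.07 pos [560.1 -19.9  83.9] jawyaw 107.89 fing [ 0.005 -0.003 -1.   ] F [-9.6  1.  26.7] Tq [ 0.38  1.95 -0.04] gap 0.296 q [-0.18  0.37 -0.25  0.95 -0.   -0.49]
```

Emit:
arm_command:
  moves: [0, 0, 0, 0, 0, 2.5, 1, 0, 0, 0, 0, 0, 2.5, 0.5, 0, 0, 0, 0, 0, 2.5, 0, 0, 0, 0, 0, 0, 2.5, 0, 0, 0, 0, 0, 0, 2.5, 0]

```text
time_s: 7.48
eef_pos: [559.9, -20.0, 85.9]
ee_rot: [-0.697, 0.7, 0.111, -0.109]
contact_force: [-0.1, -0.8, -1.0]
finger_gap: 0.85
```

Emit:
arm_command:
  moves: [0, 0, 0, 0, 0, 30, 0, 0, 0, 0, 0, 0, 60, 0, 0, 0, 0, 0, 0, 90, 0, 0, 0, 0, 0, 0, 90, 0]

```text
time_s: 7.82
eef_pos: [563.0, -20.5, 181.7]
ee_rot: [-0.696, 0.701, 0.114, -0.106]
contact_force: [1.5, -0.3, 0.2]
finger_gap: 1.001
```

```bash
python3 -c "
from h import *
rep()
im,d=env.get_image('scene');crop(im,300,400,150,240,7,'pics/s6.png');np.savez('s6.npz',im=im,d=d)
C=cloud('scene',d);m=red(im);k,l,st,ce=cv2.connectedComponentsWithStats(m)
for i in range(1,k):
    if st[i,4]>30 and 310<ce[i][0]<360 and 160<ce[i][1]<225:
        P=C[l==i];top=P[P[:,2]>np.percentile(P[:,2],97)-4];print(ce[i],st[i],top.mean(0))
ax=np.array([560.5,-19.9]);th=np.radians(197.9);hd=ax+55*np.array([np.cos(th),np.sin(th)]);print(hd,proj('scene',[[*hd,142],[*hd,98]]))
"
```

```text
t 7.82 pos [563.  -20.5 181.7] jawyaw 107.89 fing [ 0.013 -0.005 -1.   ] F [ 1.5 -0.3  0.2] Tq [ 0.06  0.   -0.01] gap 1.001 q [-0.18  0.3  -0.1   1.16 -0.   -0.49]
[337.96774194 195.25806452] [334 188   8  17  93] [510.47405253 -34.93321397 141.01329859]
[508.16230779 -36.80461398] [[337.72425484 191.51236216]
 [336.98543154 203.74266784]]
```

View pics/s6.png

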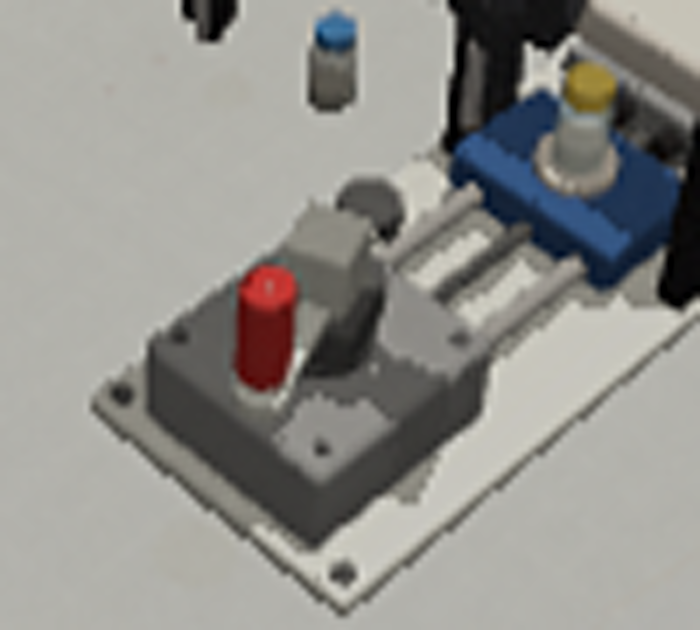

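The crank sits on the shoulder and the red handle is at crop (267,330), about (508,−37). I'm moving over the handle.

Emit:
arm_command:
  moves: [0.005, 0.013, 0, -28, -8, 0, 0, 0.005, 0.013, 0, -54.7, -16, 0, 0, 0.005, 0.013, 0, -54.7, -16, -20, 0, 0.005, 0.013, 0, -54.7, -16, -20, 0]

```text
time_s: 8.2
eef_pos: [504.2, -36.1, 155.6]
ee_rot: [0.7, -0.697, -0.107, 0.112]
contact_force: [-0.3, 1.2, -0.5]
finger_gap: 1.004
```

```bash
python3 -c "
from h import *
rep()
"
```

```text
t 8.2 pos [504.2 -36.1 155.6] jawyaw 107.83 fing [-0.008  0.002 -1.   ] F [-0.3  1.2 -0.5] Tq [-0.02  0.04  0.  ] gap 1.004 q [-0.23  0.22 -0.26  1.09 -0.   -0.54]
```

Emit:
arm_command:
  moves: [0, -0.006, 0, 4, -0.5, -5, 0, 0, -0.006, 0, 4, -0.5, -30, 0, 0, -0.006, 0, 4, -0.5, -50, 0, 0, -0.006, 0, 4, -0.5, -56, 0, 0, -0.006, 0, 4, -0.5, -56, 0, 0, -0.006, 0, 4, -0.5, -56, 0]

```text
time_s: 8.7
eef_pos: [508.5, -36.5, 99.6]
ee_rot: [0.699, -0.698, -0.109, 0.111]
contact_force: [0.2, 0.2, -0.0]
finger_gap: 1.0
```

```bash
python3 -c "
from h import *
rep()
im,d=env.get_image('scene');crop(im,290,390,140,240,6,'pics/s7.png')
"
```

```text
t 8.7 pos [508.5 -36.5  99.6] jawyaw 107.85 fing [-0.003  0.002 -1.   ] F [ 0.2  0.2 -0. ] Tq [ 0.01 -0.01 -0.03] gap 1.0 q [-0.23  0.27 -0.35  0.96  0.   -0.54]
```

View pics/s7.png

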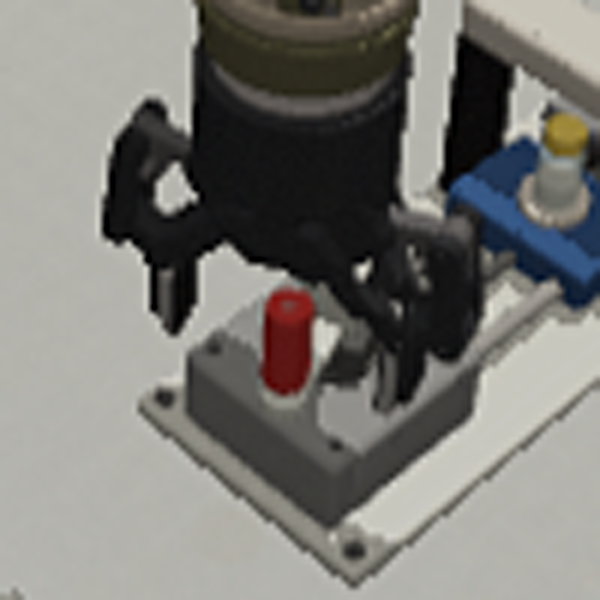

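The handle is centred between the open fingers, so I'm closing gently.

Emit:
arm_command:
  moves: [0, 0, 0, 0, 0, 0, 0.5, 0, 0, 0, 0, 0, 0, 1, 0, 0, 0, 0, 0, 0, 1, 0, 0, 0, 0, 0, 0, 1, 0, 0, 0, 0, 0, 0, 1, 0, 0, 0, 0, 0, 0, 1]
  force: 30

```text
time_s: 9.25
eef_pos: [509.1, -36.7, 100.6]
ee_rot: [0.699, -0.698, -0.109, 0.11]
contact_force: [-0.5, -0.8, 2.2]
finger_gap: 0.223
```

```bash
python3 -c "
from h import *
rep()
"
```

```text
t 9.25 pos [509.1 -36.7 100.6] jawyaw 107.85 fing [-0.001  0.002 -1.   ] F [-0.5 -0.8  2.2] Tq [-0.06  0.02 -0.04] gap 0.223 q [-0.23  0.27 -0.35  0.96  0.   -0.54]
```

```bash
cat > circ.py <<'E'
import sys
from h import *
c=np.array([float(sys.argv[1]),float(sys.argv[2])]);step=float(sys.argv[3]);n=int(sys.argv[4]);z=float(sys.argv[5])
s=rep();p=s["eef_pos"][:2];a=np.degrees(np.arctan2(*(p-c)[::-1]));r=np.hypot(*(p-c));print("ang",a.round(1),"r",r.round(2))
t=np.radians(a);F=s["contact_force"];print("Frad",(F[0]*np.cos(t)+F[1]*np.sin(t)).round(1),"Ftan_ccw",(-F[0]*np.sin(t)+F[1]*np.cos(t)).round(1))
f=rot(s).as_matrix()[:,1];print("tilt fix rx,ry",-f[1].round(3),f[0].round(3))
for i in range(1,n+1):
    b=np.radians(a-step*i);q=c+55*np.array([np.cos(b),np.sin(b)])-p;print(round(a-step*i,1),q.round(1),round(z-s["eef_pos"][2],1))
E
python3 circ.py 561.4 -19.7 10 6 100
```

```text
t 9.25 pos [509.1 -36.7 100.6] jawyaw 107.85 fing [-0.001  0.002 -1.   ] F [-0.5 -0.8  2.2] Tq [-0.06  0.02 -0.04] gap 0.223 q [-0.23  0.27 -0.35  0.96  0.   -0.54]
ang -162.0 r 55.01
Frad 0.7 Ftan_ccw 0.6
tilt fix rx,ry -0.002 -0.001
-172.0 [-2.1  9.3] -0.6
-182.0 [-2.6 18.9] -0.6
-192.0 [-1.5 28.4] -0.6
-202.0 [ 1.3 37.6] -0.6
-212.0 [ 5.7 46.1] -0.6
-222.0 [11.4 53.8] -0.6
```

Emit:
arm_command:
  moves: [0, 0, 0, -2, 9.3, 0, 1, 0, 0, 0, -2.6, 18.9, 0, 1, 0, 0, 0, -1.5, 28.4, 0, 1, 0, 0, 0, 1.3, 37.6, 0, 1, 0, 0, 0, 5.7, 46.1, 0, 1, 0, 0, 0, 11.4, 53.8, 0, 1, 0, 0, 0, 11.4, 53.8, 0, 1]

```text
time_s: 9.83
eef_pos: [521.9, 18.7, 100.6]
ee_rot: [0.699, -0.698, -0.11, 0.11]
contact_force: [1.6, -1.7, 1.4]
finger_gap: 0.225
```

```bash
python3 circ.py 561.4 -19.7 15 9 100
```

```text
t 9.83 pos [521.9  18.7 100.6] jawyaw 107.96 fing [-0.     0.002 -1.   ] F [ 1.6 -1.7  1.4] Tq [-0.36 -0.33 -0.02] gap 0.225 q [-0.12  0.29 -0.32  0.96  0.   -0.43]
ang 135.8 r 55.06
Frad -2.3 Ftan_ccw 0.1
tilt fix rx,ry -0.002 -0.0
120.8 [11.3  8.9] -0.6
105.8 [24.5 14.6] -0.6
90.8 [38.7 16.6] -0.6
75.8 [53. 15.] -0.6
60.8 [66.3  9.7] -0.6
45.8 [77.8  1.1] -0.6
30.8 [ 86.7 -10.2] -0.6
15.8 [ 92.4 -23.4] -0.6
0.8 [ 94.5 -37.6] -0.6
```

Emit:
arm_command:
  moves: [0, 0, 0, 11.3, 8.9, -0.3, 1, 0, 0, 0, 24.5, 14.6, -0.3, 1, 0, 0, 0, 38.7, 16.6, -0.3, 1, 0, 0, 0, 53, 15, -0.3, 1, 0, 0, 0, 66.3, 9.7, -0.3, 1, 0, 0, 0, 77.8, 1.1, -0.3, 1, 0, 0, 0, 86.7, -10.2, -0.3, 1, 0, 0, 0, 92.4, -23.4, -0.3, 1, 0, 0, 0, 94.5, -37.6, -0.3, 1, 0, 0, 0, 94.5, -37.6, -0.3, 1]

```text
time_s: 10.67
eef_pos: [616.8, -21.6, 100.3]
ee_rot: [0.699, -0.698, -0.11, 0.109]
contact_force: [0.4, 0.2, 3.7]
finger_gap: 0.222
```

```bash
python3 circ.py 561.4 -19.7 15 9 100;python3 -c "
from h import *
im,d=env.get_image('scene');crop(im,290,430,100,250,4,'pics/s8.png')"
```

```text
t 10.67 pos [616.8 -21.6 100.3] jawyaw 107.81 fing [ 0.     0.001 -1.   ] F [0.4 0.2 3.7] Tq [-0.15  0.17  0.  ] gap 0.222 q [-0.17  0.46 -0.07  1.05  0.   -0.48]
ang -2.0 r 55.39
Frad 0.4 Ftan_ccw 0.2
tilt fix rx,ry -0.001 0.0
-17.0 [ -2.8 -14.1] -0.3
-32.0 [ -8.7 -27.2] -0.3
-47.0 [-17.8 -38.3] -0.3
-62.0 [-29.5 -46.6] -0.3
-77.0 [-43.  -51.7] -0.3
-92.0 [-57.3 -53. ] -0.3
-107.0 [-71.4 -50.7] -0.3
-122.0 [-84.5 -44.7] -0.3
-137.0 [-95.6 -35.6] -0.3
```

View pics/s8.png

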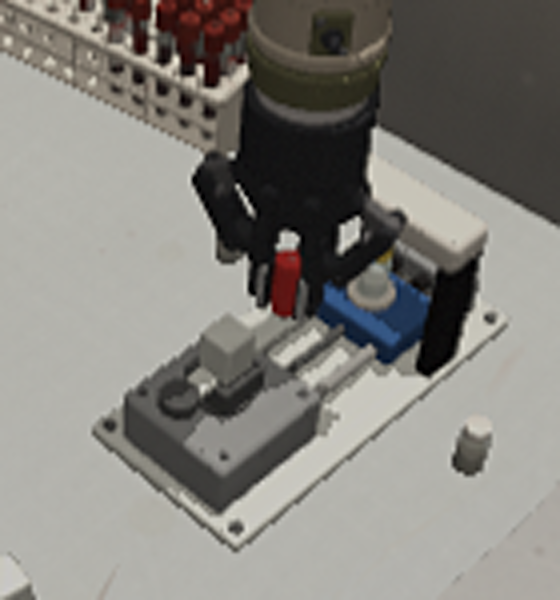

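The crank follows the handle and stays seated: it now points toward the carriage, 200° turned. The vial is clear of the gripper.

Emit:
arm_command:
  moves: [0, 0, 0, -2.8, -14.1, -0.3, 1, 0, 0, 0, -8.7, -27.2, -0.3, 1, 0, 0, 0, -17.8, -38.3, -0.3, 1, 0, 0, 0, -29.5, -46.6, -0.3, 1, 0, 0, 0, -43, -51.7, -0.3, 1, 0, 0, 0, -57.3, -53, -0.3, 1, 0, 0, 0, -71.4, -50.7, -0.3, 1, 0, 0, 0, -84.5, -44.7, -0.3, 1, 0, 0, 0, -95.6, -35.6, -0.3, 1, 0, 0, 0, -95.6, -35.6, -0.3, 1]

```text
time_s: 11.55
eef_pos: [518.6, -55.2, 100.2]
ee_rot: [0.7, -0.697, -0.11, 0.109]
contact_force: [0.2, 0.5, 1.4]
finger_gap: 0.226
```

```bash
python3 circ.py 561.4 -19.7 15 9 100
```

```text
t 11.55 pos [518.6 -55.2 100.2] jawyaw 107.83 fing [-0.     0.003 -1.   ] F [0.2 0.5 1.4] Tq [ 0.31 -0.18  0.02] gap 0.226 q [-0.26  0.29 -0.32  0.96  0.   -0.57]
ang -140.3 r 55.66
Frad -0.5 Ftan_ccw -0.3
tilt fix rx,ry -0.003 -0.0
-155.3 [-7.1 12.6] -0.2
-170.3 [-11.4  26.3] -0.2
-185.3 [-11.9  40.6] -0.2
-200.3 [-8.7 54.6] -0.2
-215.3 [-2.  67.3] -0.2
-230.3 [ 7.7 77.9] -0.2
-245.3 [19.9 85.5] -0.2
-260.3 [33.6 89.8] -0.2
-275.3 [47.9 90.3] -0.2
```

Emit:
arm_command:
  moves: [0, 0, 0, -7.1, 12.6, 0, 1, 0, 0, 0, -11.4, 26.3, 0, 1, 0, 0, 0, -11.9, 40.6, 0, 1, 0, 0, 0, -8.7, 54.6, 0, 1, 0, 0, 0, -2, 67.3, 0, 1, 0, 0, 0, 7.7, 77.9, 0, 1, 0, 0, 0, 19.9, 85.5, 0, 1, 0, 0, 0, 33.6, 89.8, 0, 1, 0, 0, 0, 47.9, 90.3, 0, 1, 0, 0, 0, 47.9, 90.3, 0, 1]

```text
time_s: 12.38
eef_pos: [568.7, 35.0, 100.3]
ee_rot: [0.699, -0.698, -0.11, 0.109]
contact_force: [1.8, -1.5, 4.5]
finger_gap: 0.227
```

```bash
python3 circ.py 561.4 -19.7 15 9 100
```

```text
t 12.38 pos [568.7  35.  100.3] jawyaw 107.85 fing [ 0.001  0.002 -1.   ] F [ 1.8 -1.5  4.5] Tq [-0.48 -0.17 -0.01] gap 0.227 q [-0.08  0.37 -0.2   1.    0.   -0.39]
ang 82.4 r 55.2
Frad -1.3 Ftan_ccw -2.0
tilt fix rx,ry -0.002 0.001
67.4 [13.8 -3.9] -0.3
52.4 [ 26.2 -11.2] -0.3
37.4 [ 36.4 -21.3] -0.3
22.4 [ 43.5 -33.8] -0.3
7.4 [ 47.2 -47.7] -0.3
-7.6 [ 47.2 -62. ] -0.3
-22.6 [ 43.4 -75.9] -0.3
-37.6 [ 36.2 -88.3] -0.3
-52.6 [ 26.  -98.4] -0.3
```

Emit:
arm_command:
  moves: [0, 0, 0, 13.8, -3.9, -0.3, 1, 0, 0, 0, 26.2, -11.2, -0.3, 1, 0, 0, 0, 36.4, -21.3, -0.3, 1, 0, 0, 0, 43.5, -33.8, -0.3, 1, 0, 0, 0, 47.2, -47.7, -0.3, 1, 0, 0, 0, 47.2, -62, -0.3, 1, 0, 0, 0, 43.4, -75.9, -0.3, 1, 0, 0, 0, 36.2, -88.3, -0.3, 1, 0, 0, 0, 26, -98.4, -0.3, 1, 0, 0, 0, 26, -98.4, -0.3, 1]

```text
time_s: 13.22
eef_pos: [593.2, -65.1, 100.3]
ee_rot: [0.699, -0.698, -0.109, 0.109]
contact_force: [0.1, -0.8, 4.3]
finger_gap: 0.226
```

```bash
python3 circ.py 561.4 -19.7 10 9 100; python3 -c "
from h import *
im,d=env.get_image('scene');crop(im,330,430,120,220,6,'pics/s9.png')
h=cv2.cvtColor(im,cv2.COLOR_BGR2HSV);m=(h[...,0]>105)&(h[...,0]<125)&(h[...,1]>120)
P=cloud('scene',d)[m]; P=P[(abs(P[:,1]+20)<60)&(abs(P[:,0]-690)<80)]; t=P[abs(P[:,2]-44)<3]; print(len(t),np.percentile(t[:,0],[1,3,5,10]))
"
```

```text
t 13.22 pos [593.2 -65.1 100.3] jawyaw 107.72 fing [ 0.001  0.002 -1.   ] F [ 0.1 -0.8  4.3] Tq [-0.07  0.03  0.07] gap 0.226 q [-0.24  0.42 -0.12  1.02  0.   -0.55]
ang -55.0 r 55.42
Frad 0.7 Ftan_ccw -0.3
tilt fix rx,ry -0.002 0.001
-65.0 [-8.5 -4.4] -0.3
-75.0 [-17.6  -7.7] -0.3
-85.0 [-27.   -9.4] -0.3
-95.0 [-36.6  -9.4] -0.3
-105.0 [-46.   -7.7] -0.3
-115.0 [-55.   -4.4] -0.3
-125.0 [-63.3   0.4] -0.3
-135.0 [-70.7   6.6] -0.3
-145.0 [-76.8  13.9] -0.3
31 [689.1643562  690.00704888 690.4751911  691.59323666]
```

View pics/s9.png

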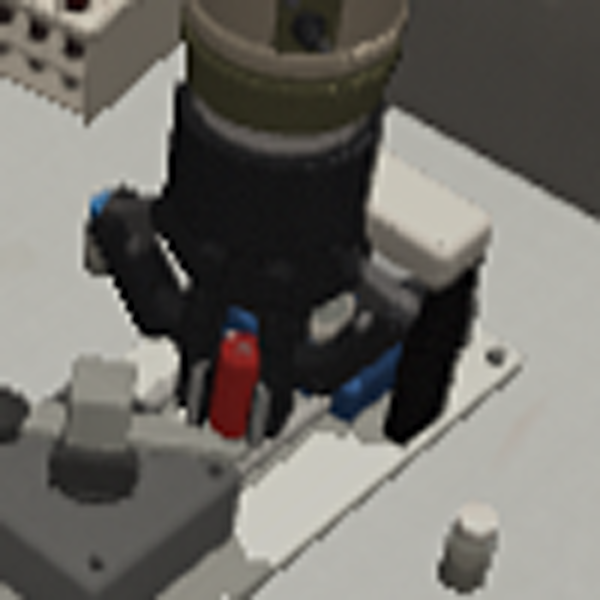

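Emit:
arm_command:
  moves: [0, 0, 0, -8.5, -4.4, -0.3, 1, 0, 0, 0, -17.6, -7.7, -0.3, 1, 0, 0, 0, -27, -9.4, -0.3, 1, 0, 0, 0, -36.6, -9.4, -0.3, 1, 0, 0, 0, -46, -7.7, -0.3, 1, 0, 0, 0, -55, -4.4, -0.3, 1, 0, 0, 0, -63.3, 0.4, -0.3, 1, 0, 0, 0, -63.3, 0.4, -0.3, 1]

```text
time_s: 13.93
eef_pos: [527.5, -63.6, 100.1]
ee_rot: [0.699, -0.698, -0.109, 0.109]
contact_force: [-2.0, -1.8, 7.4]
finger_gap: 0.226
```

```bash
python3 circ.py 561.4 -19.7 5 8 100
```

```text
t 13.93 pos [527.5 -63.6 100.1] jawyaw 107.74 fing [-0.001  0.002 -1.   ] F [-2.  -1.8  7.4] Tq [-0.23  0.29  0.  ] gap 0.226 q [-0.27  0.31 -0.3   0.97  0.   -0.58]
ang -127.7 r 55.5
Frad 2.6 Ftan_ccw -0.5
tilt fix rx,ry -0.002 -0.001
-132.7 [-3.4  3.5] -0.1
-137.7 [-6.7  6.9] -0.1
-142.7 [-9.8 10.6] -0.1
-147.7 [-12.6  14.5] -0.1
-152.7 [-14.9  18.7] -0.1
-157.7 [-17.  23.] -0.1
-162.7 [-18.6  27.5] -0.1
-167.7 [-19.8  32.2] -0.1
```

Total so far is about 686°. From here on I'll use small steps. Each call starts from the measured pose, so force cannot build up across calls against the stop.

Emit:
arm_command:
  moves: [0, 0, 0, -2.3, 1.9, 0.3, 1]

```text
time_s: 14.02
eef_pos: [524.5, -61.3, 100.4]
ee_rot: [0.7, -0.698, -0.109, 0.109]
contact_force: [3.9, 2.4, -0.9]
finger_gap: 0.228
```

Emit:
arm_command:
  moves: [0, 0, 0, -2.2, 2, 0, 1]

```text
time_s: 14.1
eef_pos: [521.4, -58.5, 100.2]
ee_rot: [0.7, -0.697, -0.109, 0.109]
contact_force: [3.0, 1.5, 1.6]
finger_gap: 0.224
```

Emit:
arm_command:
  moves: [0, 0, 0, -2.1, 2.1, 0, 1]

```text
time_s: 14.18
eef_pos: [519.0, -55.9, 100.1]
ee_rot: [0.7, -0.697, -0.109, 0.109]
contact_force: [3.5, 0.8, 2.9]
finger_gap: 0.225
```

```bash
python3 circ.py 561.4 -19.7 4 8 100
```

```text
t 14.18 pos [519.  -55.9 100.1] jawyaw 107.78 fing [-0.     0.004 -1.   ] F [3.5 0.8 2.9] Tq [ 0.15 -0.74  0.02] gap 0.225 q [-0.26  0.29 -0.32  0.96  0.   -0.57]
ang -139.6 r 55.74
Frad -3.2 Ftan_ccw 1.7
tilt fix rx,ry -0.004 -0.0
-143.6 [-1.8  3.5] -0.1
-147.6 [-4.   6.7] -0.1
-151.6 [-5.9 10. ] -0.1
-155.6 [-7.6 13.4] -0.1
-159.6 [-9.1 16.9] -0.1
-163.6 [-10.3  20.6] -0.1
-167.6 [-11.3  24.3] -0.1
-171.6 [-12.   28.1] -0.1
```

```bash
python3 -c "
from h import *
for n,f in(('top','top0.npz'),('scene','scene0.npz'),('scene','s6.npz')):
    Q=np.load(f);h=cv2.cvtColor(Q['im'],cv2.COLOR_BGR2HSV);m=((h[...,0]>18)&(h[...,0]<34)&(h[...,1]>110)&(h[...,2]>60)).astype(np.uint8)
    k,l,st,ce=cv2.connectedComponentsWithStats(m)
    for i in range(1,k):
        X=plane(n,[ce[i]],88)[0]
        if abs(X[0]-705)<40 and abs(X[1]+22)<30 and st[i,4]>5: print(n,ce[i],st[i],X)
    C=cloud(n,Q['d']); P=C[(abs(C[...,0]-707)<25)&(abs(C[...,1]+20)<25)&(C[...,2]>80)&(C[...,2]<97)]; print(len(P),P.mean(0) if len(P) else 0,P.min(0),P.max(0))
    Tm=P[P[:,2]>88];print(len(Tm),Tm.mean(0),np.percentile(Tm,[5,95],axis=0).round(1).tolist())
"
```

```text
top [325.5        134.11111111] [323 133   6   4  18] [708.10442704 -26.52677023  88.        ]
24 [705.10866671 -24.50337133  88.71040362] [700.19071253 -33.94870792  80.52652382] [711.57513932 -16.08302499  94.41117976]
15 [705.70972724 -23.99967969  91.30856638] [[700.7, -31.8, 89.1], [710.6, -18.2, 93.9]]
scene [383.725 162.075] [381 159   7   7  40] [711.0509862  -24.69502601  88.        ]
43 [710.74592919 -25.24647328  89.2964456 ] [703.16444523 -33.23141834  80.98535313] [722.58684145 -15.72589291  93.62700668]
31 [712.0938994  -24.32634065  91.0458537 ] [[704.5, -31.4, 89.1], [721.4, -17.4, 93.1]]
scene [383.725 162.075] [381 159   7   7  40] [711.0509862  -24.69502601  88.        ]
44 [710.92638723 -25.32943007  88.96293002] [701.60387946 -33.3298241   80.12192867] [723.99675854 -15.58670225  93.07893474]
31 [711.47182261 -24.38570392  90.91423624] [[703.7, -31.6, 88.5], [719.5, -17.4, 92.7]]
```

Emit:
arm_command:
  moves: [0, 0, 0, -1.2, 1.6, 0, 1]

```text
time_s: 14.27
eef_pos: [517.4, -53.8, 100.1]
ee_rot: [0.7, -0.697, -0.11, 0.109]
contact_force: [3.2, -0.7, 4.0]
finger_gap: 0.223
```

Emit:
arm_command:
  moves: [0, 0, 0, -1.1, 1.6, 0, 1]

```text
time_s: 14.35
eef_pos: [516.1, -52.1, 100.1]
ee_rot: [0.7, -0.697, -0.11, 0.109]
contact_force: [3.1, -0.1, 2.5]
finger_gap: 0.224
```

Emit:
arm_command:
  moves: [0, 0, 0, -1, 1.7, 0, 1]

```text
time_s: 14.43
eef_pos: [514.9, -50.3, 100.1]
ee_rot: [0.7, -0.697, -0.11, 0.109]
contact_force: [2.4, -1.1, 3.1]
finger_gap: 0.224
```

Emit:
arm_command:
  moves: [0, 0, 0, -0.9, 1.7, 0, 1]

```text
time_s: 14.52
eef_pos: [513.8, -48.6, 100.2]
ee_rot: [0.7, -0.698, -0.11, 0.109]
contact_force: [2.1, -1.0, 4.3]
finger_gap: 0.223
```

Emit:
arm_command:
  moves: [0, 0, 0, -0.9, 1.8, 0, 1]

```text
time_s: 14.6
eef_pos: [512.8, -46.8, 100.2]
ee_rot: [0.699, -0.698, -0.109, 0.11]
contact_force: [1.9, -0.5, 2.7]
finger_gap: 0.228
```

Emit:
arm_command:
  moves: [0, 0, 0, -0.8, 1.8, 0, 1]

```text
time_s: 14.68
eef_pos: [511.8, -45.0, 100.2]
ee_rot: [0.699, -0.698, -0.109, 0.11]
contact_force: [1.5, -0.7, 3.1]
finger_gap: 0.224
```

```bash
python3 circ.py 561.4 -19.7 2 1 100
```

```text
t 14.68 pos [511.8 -45.  100.2] jawyaw 107.81 fing [-0.001  0.002 -1.   ] F [ 1.5 -0.7  3.1] Tq [-0.2  -0.4  -0.04] gap 0.224 q [-0.25  0.28 -0.34  0.96  0.   -0.56]
ang -153.0 r 55.64
Frad -1.0 Ftan_ccw 1.3
tilt fix rx,ry -0.002 -0.001
-155.0 [-0.3  2. ] -0.2
```

Run:
```python
import numpy as np
# inward-corrected tangent step 2 mm clockwise, every 2.08 deg, heading at mid-step
a=-153.0
o=[]
for i in range(175):
    b=np.radians(a-1.04); o.append(f"{a:.0f}:{2*np.sin(b):.1f},{-2*np.cos(b):.1f}"); a-=2.08
for i in range(0,175,12): print("  ".join(o[i:i+12]))
```

```text
-153:-0.9,1.8  -155:-0.8,1.8  -157:-0.7,1.9  -159:-0.7,1.9  -161:-0.6,1.9  -163:-0.5,1.9  -165:-0.5,1.9  -168:-0.4,2.0  -170:-0.3,2.0  -172:-0.3,2.0  -174:-0.2,2.0  -176:-0.1,2.0
-178:-0.0,2.0  -180:0.0,2.0  -182:0.1,2.0  -184:0.2,2.0  -186:0.3,2.0  -188:0.3,2.0  -190:0.4,2.0  -193:0.5,1.9  -195:0.5,1.9  -197:0.6,1.9  -199:0.7,1.9  -201:0.7,1.9
-203:0.8,1.8  -205:0.9,1.8  -207:0.9,1.8  -209:1.0,1.7  -211:1.1,1.7  -213:1.1,1.7  -215:1.2,1.6  -217:1.2,1.6  -220:1.3,1.5  -222:1.4,1.5  -224:1.4,1.4  -226:1.5,1.4
-228:1.5,1.3  -230:1.6,1.3  -232:1.6,1.2  -234:1.6,1.1  -236:1.7,1.1  -238:1.7,1.0  -240:1.8,1.0  -242:1.8,0.9  -245:1.8,0.8  -247:1.8,0.8  -249:1.9,0.7  -251:1.9,0.6
-253:1.9,0.6  -255:1.9,0.5  -257:2.0,0.4  -259:2.0,0.3  -261:2.0,0.3  -263:2.0,0.2  -265:2.0,0.1  -267:2.0,0.1  -269:2.0,-0.0  -272:2.0,-0.1  -274:2.0,-0.2  -276:2.0,-0.2
-278:2.0,-0.3  -280:2.0,-0.4  -282:1.9,-0.4  -284:1.9,-0.5  -286:1.9,-0.6  -288:1.9,-0.7  -290:1.9,-0.7  -292:1.8,-0.8  -294:1.8,-0.9  -297:1.8,-0.9  -299:1.7,-1.0  -301:1.7,-1.1
-303:1.7,-1.1  -305:1.6,-1.2  -307:1.6,-1.2  -309:1.5,-1.3  -311:1.5,
[... 809 characters left out ...]
  -421:-1.8,-0.9  -423:-1.8,-0.9  -425:-1.8,-0.8
-428:-1.9,-0.7  -430:-1.9,-0.7  -432:-1.9,-0.6  -434:-1.9,-0.5  -436:-1.9,-0.5  -438:-2.0,-0.4  -440:-2.0,-0.3  -442:-2.0,-0.2  -444:-2.0,-0.2  -446:-2.0,-0.1  -448:-2.0,-0.0  -450:-2.0,0.1
-453:-2.0,0.1  -455:-2.0,0.2  -457:-2.0,0.3  -459:-2.0,0.3  -461:-2.0,0.4  -463:-1.9,0.5  -465:-1.9,0.6  -467:-1.9,0.6  -469:-1.9,0.7  -471:-1.9,0.8  -473:-1.8,0.8  -475:-1.8,0.9
-477:-1.8,1.0  -480:-1.7,1.0  -482:-1.7,1.1  -484:-1.6,1.1  -486:-1.6,1.2  -488:-1.6,1.3  -490:-1.5,1.3  -492:-1.5,1.4  -494:-1.4,1.4  -496:-1.4,1.5  -498:-1.3,1.5  -500:-1.2,1.6
-502:-1.2,1.6  -505:-1.1,1.6  -507:-1.1,1.7  -509:-1.0,1.7  -511:-0.9,1.8  -513:-0.9,1.8  -515:-0.8,1.8
```

Emit:
arm_command:
  moves: [0, 0, 0, -0.9, 1.8, 0, 1]

```text
time_s: 14.77
eef_pos: [510.9, -43.1, 100.2]
ee_rot: [0.699, -0.698, -0.109, 0.11]
contact_force: [2.2, -0.3, 3.3]
finger_gap: 0.223
```

Emit:
arm_command:
  moves: [0, 0, 0, -0.8, 1.8, 0, 1]

```text
time_s: 14.85
eef_pos: [510.1, -41.2, 100.2]
ee_rot: [0.699, -0.698, -0.109, 0.11]
contact_force: [2.4, -0.5, 3.8]
finger_gap: 0.222
```

Emit:
arm_command:
  moves: [0, 0, 0, -0.7, 1.9, 0, 1]

```text
time_s: 14.93
eef_pos: [509.3, -39.3, 100.2]
ee_rot: [0.699, -0.698, -0.109, 0.11]
contact_force: [2.2, -0.9, 3.3]
finger_gap: 0.226
```

Emit:
arm_command:
  moves: [0, 0, 0, -0.7, 1.9, 0, 1]

```text
time_s: 15.02
eef_pos: [508.6, -37.3, 100.2]
ee_rot: [0.699, -0.698, -0.109, 0.11]
contact_force: [2.3, -0.2, 3.4]
finger_gap: 0.222
```

Emit:
arm_command:
  moves: [0, 0, 0, -0.6, 1.9, 0, 1]

```text
time_s: 15.1
eef_pos: [508.0, -35.2, 100.2]
ee_rot: [0.699, -0.698, -0.109, 0.109]
contact_force: [1.3, -1.3, 2.9]
finger_gap: 0.221
```

Emit:
arm_command:
  moves: [0, 0, 0, -0.5, 1.9, 0, 1]

```text
time_s: 15.18
eef_pos: [507.4, -33.2, 100.2]
ee_rot: [0.699, -0.698, -0.109, 0.109]
contact_force: [2.2, -2.0, 3.3]
finger_gap: 0.231
```

Emit:
arm_command:
  moves: [0, 0, 0, -0.4, 2, 0, 1]

```text
time_s: 15.27
eef_pos: [506.9, -31.1, 100.2]
ee_rot: [0.699, -0.698, -0.109, 0.109]
contact_force: [2.0, -1.1, 4.2]
finger_gap: 0.227
```

Emit:
arm_command:
  moves: [0, 0, 0, -0.3, 2, 0, 1]

```text
time_s: 15.35
eef_pos: [506.6, -28.9, 100.2]
ee_rot: [0.699, -0.698, -0.109, 0.109]
contact_force: [1.2, -2.0, 3.5]
finger_gap: 0.222
```

Emit:
arm_command:
  moves: [0, 0, 0, -0.3, 2, 0, 1]

```text
time_s: 15.43
eef_pos: [506.3, -26.8, 100.2]
ee_rot: [0.699, -0.698, -0.109, 0.109]
contact_force: [1.3, -1.1, 2.1]
finger_gap: 0.225
```

Emit:
arm_command:
  moves: [0, 0, 0, -0.2, 2, 0, 1]

```text
time_s: 15.52
eef_pos: [506.1, -24.6, 100.2]
ee_rot: [0.699, -0.698, -0.109, 0.109]
contact_force: [2.4, -1.9, 3.0]
finger_gap: 0.225
```

```bash
python3 circ.py 561.4 -19.7 2 1 100
```

```text
t 15.52 pos [506.1 -24.6 100.2] jawyaw 107.77 fing [-0.001  0.    -1.   ] F [ 2.4 -1.9  3. ] Tq [-0.27 -0.48 -0.04] gap 0.225 q [-0.21  0.26 -0.36  0.95  0.   -0.52]
ang -174.9 r 55.56
Frad -2.2 Ftan_ccw 2.1
tilt fix rx,ry -0.0 -0.001
-176.9 [0.4 2. ] -0.2
```

Emit:
arm_command:
  moves: [0, 0, 0, 0, 2.2, 0, 1]

```text
time_s: 15.6
eef_pos: [505.9, -22.3, 100.2]
ee_rot: [0.699, -0.699, -0.109, 0.11]
contact_force: [1.7, -1.5, 4.5]
finger_gap: 0.226
```

Emit:
arm_command:
  moves: [0, 0, 0, 0.1, 2.2, 0, 1]

```text
time_s: 15.68
eef_pos: [505.8, -19.9, 100.2]
ee_rot: [0.699, -0.699, -0.109, 0.11]
contact_force: [0.2, -2.1, 4.5]
finger_gap: 0.224
```

Emit:
arm_command:
  moves: [0, 0, 0, 0.2, 2.2, 0, 1]

```text
time_s: 15.77
eef_pos: [505.9, -17.5, 100.2]
ee_rot: [0.699, -0.699, -0.109, 0.11]
contact_force: [2.1, -0.8, 3.1]
finger_gap: 0.225
```

Emit:
arm_command:
  moves: [0, 0, 0, 0.3, 2.2, 0, 1]

```text
time_s: 15.85
eef_pos: [506.1, -15.1, 100.2]
ee_rot: [-0.699, 0.699, 0.108, -0.11]
contact_force: [1.3, -0.5, 3.9]
finger_gap: 0.226
```

Emit:
arm_command:
  moves: [0, 0, 0, 0.4, 2.2, 0, 1]

```text
time_s: 15.93
eef_pos: [506.3, -12.7, 100.2]
ee_rot: [-0.699, 0.699, 0.108, -0.11]
contact_force: [0.4, -1.3, 3.9]
finger_gap: 0.224
```

Emit:
arm_command:
  moves: [0, 0, 0, 0.4, 2.2, 0, 1]

```text
time_s: 16.02
eef_pos: [506.7, -10.3, 100.2]
ee_rot: [-0.699, 0.699, 0.108, -0.11]
contact_force: [0.7, -1.7, 4.5]
finger_gap: 0.218
```

Emit:
arm_command:
  moves: [0, 0, 0, 0.5, 2.1, 0, 1]

```text
time_s: 16.1
eef_pos: [507.2, -8.0, 100.2]
ee_rot: [-0.698, 0.699, 0.108, -0.11]
contact_force: [1.1, -1.6, 3.0]
finger_gap: 0.226
```

Emit:
arm_command:
  moves: [0, 0, 0, 0.6, 2.1, 0, 1]

```text
time_s: 16.18
eef_pos: [507.7, -5.7, 100.2]
ee_rot: [-0.698, 0.699, 0.108, -0.11]
contact_force: [1.1, -1.2, 3.9]
finger_gap: 0.222
```

Emit:
arm_command:
  moves: [0, 0, 0, 0.7, 2.1, 0, 1]

```text
time_s: 16.27
eef_pos: [508.4, -3.4, 100.2]
ee_rot: [-0.698, 0.699, 0.108, -0.11]
contact_force: [0.6, -2.1, 5.0]
finger_gap: 0.225
```

Emit:
arm_command:
  moves: [0, 0, 0, 0.8, 2.1, 0, 1]

```text
time_s: 16.35
eef_pos: [509.2, -1.1, 100.2]
ee_rot: [-0.698, 0.699, 0.108, -0.11]
contact_force: [0.2, -2.1, 4.8]
finger_gap: 0.225
```

Emit:
arm_command:
  moves: [0, 0, 0, 0.9, 2, 0, 1]

```text
time_s: 16.43
eef_pos: [510.0, 1.1, 100.2]
ee_rot: [-0.698, 0.699, 0.108, -0.11]
contact_force: [0.2, -1.9, 4.6]
finger_gap: 0.224
```

Emit:
arm_command:
  moves: [0, 0, 0, 0.9, 2, 0, 1]

```text
time_s: 16.52
eef_pos: [511.0, 3.3, 100.2]
ee_rot: [-0.698, 0.699, 0.108, -0.11]
contact_force: [1.0, -1.4, 4.5]
finger_gap: 0.225
```

```bash
python3 circ.py 561.4 -19.7 2 1 100
```

```text
t 16.52 pos [511.    3.3 100.2] jawyaw 107.75 fing [-0.003 -0.001 -1.   ] F [ 1.  -1.4  4.5] Tq [-0.48 -0.29  0.04] gap 0.225 q [-0.15  0.27 -0.34  0.96 -0.   -0.46]
ang 155.5 r 55.43
Frad -1.5 Ftan_ccw 0.9
tilt fix rx,ry 0.001 -0.003
153.5 [1.2 1.6] -0.2
```

Emit:
arm_command:
  moves: [0, 0, 0, 1, 2, 0, 1]

```text
time_s: 16.6
eef_pos: [512.0, 5.5, 100.2]
ee_rot: [-0.698, 0.699, 0.108, -0.11]
contact_force: [1.3, -1.7, 5.2]
finger_gap: 0.222
```

Emit:
arm_command:
  moves: [0, 0, 0, 1.1, 1.9, 0, 1]

```text
time_s: 16.68
eef_pos: [513.2, 7.5, 100.2]
ee_rot: [-0.698, 0.699, 0.108, -0.11]
contact_force: [-0.0, -1.7, 5.5]
finger_gap: 0.223
```

Emit:
arm_command:
  moves: [0, 0, 0, 1.2, 1.9, 0, 1]

```text
time_s: 16.77
eef_pos: [514.4, 9.6, 100.2]
ee_rot: [-0.698, 0.699, 0.108, -0.111]
contact_force: [-1.1, -2.7, 5.0]
finger_gap: 0.223
```

Emit:
arm_command:
  moves: [0, 0, 0, 1.2, 1.8, 0, 1]

```text
time_s: 16.85
eef_pos: [515.7, 11.6, 100.2]
ee_rot: [-0.698, 0.699, 0.108, -0.111]
contact_force: [1.1, -2.0, 4.1]
finger_gap: 0.222
```

Emit:
arm_command:
  moves: [0, 0, 0, 1.3, 1.8, 0, 1]

```text
time_s: 16.93
eef_pos: [517.1, 13.5, 100.2]
ee_rot: [-0.698, 0.699, 0.108, -0.111]
contact_force: [-0.2, -3.0, 4.5]
finger_gap: 0.224
```

Emit:
arm_command:
  moves: [0, 0, 0, 1.4, 1.7, 0, 1]

```text
time_s: 17.02
eef_pos: [518.5, 15.4, 100.2]
ee_rot: [-0.698, 0.699, 0.107, -0.111]
contact_force: [0.8, -1.8, 4.9]
finger_gap: 0.226
```

Emit:
arm_command:
  moves: [0, 0, 0, 1.4, 1.6, 0, 1]

```text
time_s: 17.1
eef_pos: [520.0, 17.1, 100.2]
ee_rot: [-0.698, 0.699, 0.107, -0.111]
contact_force: [0.5, -3.4, 3.9]
finger_gap: 0.227
```

Emit:
arm_command:
  moves: [0, 0, 0, 1.5, 1.6, 0, 1]

```text
time_s: 17.18
eef_pos: [521.7, 18.8, 100.2]
ee_rot: [-0.698, 0.699, 0.107, -0.111]
contact_force: [1.1, -1.8, 4.2]
finger_gap: 0.226
```

Emit:
arm_command:
  moves: [0, 0, 0, 1.6, 1.5, 0, 1]

```text
time_s: 17.27
eef_pos: [523.3, 20.5, 100.2]
ee_rot: [-0.698, 0.699, 0.107, -0.111]
contact_force: [-0.4, -1.3, 4.0]
finger_gap: 0.223
```

Emit:
arm_command:
  moves: [0, 0, 0, 1.7, 1.5, 0, 1]

```text
time_s: 17.35
eef_pos: [525.1, 22.1, 100.2]
ee_rot: [-0.698, 0.699, 0.107, -0.111]
contact_force: [0.4, -1.9, 5.6]
finger_gap: 0.225
```

Emit:
arm_command:
  moves: [0, 0, 0, 1.7, 1.4, 0, 1]

```text
time_s: 17.43
eef_pos: [526.9, 23.6, 100.2]
ee_rot: [-0.698, 0.699, 0.107, -0.111]
contact_force: [-0.3, -2.1, 5.8]
finger_gap: 0.224
```

Emit:
arm_command:
  moves: [0, 0, 0, 1.8, 1.3, 0, 1]

```text
time_s: 17.52
eef_pos: [528.7, 25.0, 100.2]
ee_rot: [-0.698, 0.699, 0.107, -0.111]
contact_force: [-0.7, -2.1, 5.4]
finger_gap: 0.227
```

```bash
python3 circ.py 561.4 -19.7 2 1 100
```

```text
t 17.52 pos [528.7  25.  100.2] jawyaw 107.73 fing [-0.005 -0.003 -1.   ] F [-0.7 -2.1  5.4] Tq [-0.67 -0.07 -0.05] gap 0.227 q [-0.1   0.31 -0.3   0.97 -0.   -0.41]
ang 126.2 r 55.34
Frad -1.3 Ftan_ccw 1.8
tilt fix rx,ry 0.003 -0.005
124.2 [1.8 0.8] -0.2
```

Emit:
arm_command:
  moves: [0.003, -0.005, 0, 1.8, 1.3, 0.2, 1]

```text
time_s: 17.6
eef_pos: [530.7, 26.3, 100.2]
ee_rot: [-0.699, 0.699, 0.109, -0.109]
contact_force: [0.9, -3.1, 3.3]
finger_gap: 0.222
```

Emit:
arm_command:
  moves: [0, 0, 0, 1.9, 1.2, 0, 1]

```text
time_s: 17.68
eef_pos: [532.4, 27.5, 100.1]
ee_rot: [-0.698, 0.699, 0.109, -0.109]
contact_force: [-0.9, -2.3, 5.9]
finger_gap: 0.225
```

Emit:
arm_command:
  moves: [0, 0, 0, 1.9, 1.1, 0, 1]

```text
time_s: 17.77
eef_pos: [534.4, 28.6, 100.1]
ee_rot: [-0.698, 0.699, 0.108, -0.109]
contact_force: [0.0, -3.1, 5.8]
finger_gap: 0.222
```

Emit:
arm_command:
  moves: [0, 0, 0, 1.9, 1, 0, 1]

```text
time_s: 17.85
eef_pos: [536.3, 29.6, 100.1]
ee_rot: [-0.698, 0.699, 0.108, -0.109]
contact_force: [0.0, -1.0, 5.1]
finger_gap: 0.225
```

Emit:
arm_command:
  moves: [0, 0, 0, 2, 0.9, 0, 1]

```text
time_s: 17.93
eef_pos: [538.2, 30.5, 100.1]
ee_rot: [-0.698, 0.699, 0.108, -0.11]
contact_force: [-0.6, -2.6, 5.3]
finger_gap: 0.22
```

Emit:
arm_command:
  moves: [0, 0, 0, 2, 0.8, 0, 1]

```text
time_s: 18.02
eef_pos: [540.1, 31.4, 100.1]
ee_rot: [-0.698, 0.699, 0.108, -0.11]
contact_force: [-0.2, -2.0, 5.3]
finger_gap: 0.223
```

Emit:
arm_command:
  moves: [0, 0, 0, 2.1, 0.8, 0, 1]

```text
time_s: 18.1
eef_pos: [542.1, 32.2, 100.1]
ee_rot: [-0.698, 0.699, 0.108, -0.11]
contact_force: [-0.4, -2.5, 5.2]
finger_gap: 0.222
```

Emit:
arm_command:
  moves: [0, 0, 0, 2.1, 0.7, 0, 1]

```text
time_s: 18.18
eef_pos: [544.1, 32.9, 100.1]
ee_rot: [-0.698, 0.699, 0.107, -0.11]
contact_force: [-1.2, -2.4, 6.1]
finger_gap: 0.226
```

Emit:
arm_command:
  moves: [0, 0, 0, 2.1, 0.6, 0, 1]

```text
time_s: 18.27
eef_pos: [546.0, 33.5, 100.1]
ee_rot: [-0.698, 0.699, 0.107, -0.11]
contact_force: [-0.8, -1.9, 5.6]
finger_gap: 0.218
```

Emit:
arm_command:
  moves: [0, 0, 0, 2.2, 0.5, 0, 1]

```text
time_s: 18.35
eef_pos: [547.9, 34.0, 100.1]
ee_rot: [-0.698, 0.699, 0.107, -0.111]
contact_force: [-1.8, -1.8, 6.9]
finger_gap: 0.222
```

Emit:
arm_command:
  moves: [0, 0, 0, 2.2, 0.4, 0, 1]

```text
time_s: 18.43
eef_pos: [549.0, 34.4, 99.9]
ee_rot: [-0.698, 0.699, 0.106, -0.112]
contact_force: [-4.7, -2.8, 7.9]
finger_gap: 0.223
```

Emit:
arm_command:
  moves: [0, 0, 0, 2.2, 0.3, 0, 1]

```text
time_s: 18.52
eef_pos: [549.4, 34.5, 99.7]
ee_rot: [-0.698, 0.7, 0.104, -0.113]
contact_force: [-6.3, -3.1, 11.2]
finger_gap: 0.224
```

```bash
python3 circ.py 561.4 -19.7 2 1 100
```

```text
t 18.52 pos [549.4  34.5  99.7] jawyaw 107.67 fing [-0.012 -0.004 -1.   ] F [-6.3 -3.1 11.2] Tq [-1.01  1.13  0.05] gap 0.224 q [-0.08  0.35 -0.23  1.   -0.01 -0.39]
ang 102.5 r 55.56
Frad -1.6 Ftan_ccw 6.8
tilt fix rx,ry 0.004 -0.012
100.5 [ 2.  -0.2] 0.3
```

The tangential force has risen from about 2 to 7 N and motion has stalled at roughly 816° in total (2.27 turns). I'll check by eye whether this is the end stop and not a collision.

```bash
python3 -c "
from h import *
im,d=env.get_image('scene');crop(im,290,430,110,230,5,'pics/s10.png');np.savez('s10.npz',im=im,d=d)
C=cloud('scene',d)
def fr(f):
    Q=np.load(f);h=cv2.cvtColor(Q['im'],cv2.COLOR_BGR2HSV);m=(h[...,0]>105)&(h[...,0]<125)&(h[...,1]>120);C=cloud('scene',Q['d'])
    P=C[m];P=P[(abs(P[:,1]+45)<20)&(abs(P[:,0]-690)<80)&(abs(P[:,2]-44)<3)];print(f,len(P),np.percentile(P[:,0],[1,5,10]))
fr('scene0.npz');fr('s6.npz');fr('s10.npz')
"
```

```text
scene0.npz 147 [683.32865532 685.20684323 687.1546436 ]
s6.npz 140 [683.19571843 684.52387997 686.5914635 ]
s10.npz 140 [692.0177418  694.3248185  695.30151504]
```

View pics/s10.png

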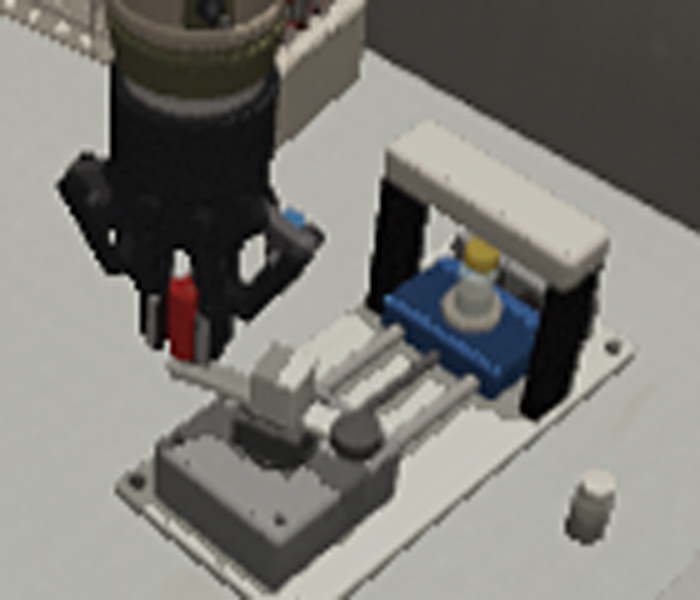

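The gripper is clear of everything and the carriage has advanced about 9 mm. One more gentle nudge, with the tilt restored, will confirm the stop.

Emit:
arm_command:
  moves: [0.004, -0.012, 0, 1.5, 0.3, 0.3, 1, 0.004, -0.012, 0, 1.5, 0.3, 0.3, 1]

```text
time_s: 18.73
eef_pos: [549.2, 34.4, 99.9]
ee_rot: [-0.698, 0.699, 0.107, -0.11]
contact_force: [-4.6, -4.1, 7.0]
finger_gap: 0.221
```

```bash
python3 circ.py 561.4 -19.7 2 1 100
```

```text
t 18.73 pos [549.2  34.4  99.9] jawyaw 107.65 fing [-0.003 -0.001 -1.   ] F [-4.6 -4.1  7. ] Tq [-1.13  0.79  0.05] gap 0.221 q [-0.08  0.34 -0.25  0.99 -0.   -0.39]
ang 102.7 r 55.51
Frad -3.0 Ftan_ccw 5.4
tilt fix rx,ry 0.001 -0.003
100.7 [ 2.  -0.1] 0.1
```

Emit:
arm_command:
  moves: [0, 0, 0, 2, 0.4, 0, 1, 0, 0, 0, 3, 0.6, 0, 1]

```text
time_s: 18.9
eef_pos: [549.8, 34.7, 99.7]
ee_rot: [-0.698, 0.699, 0.105, -0.111]
contact_force: [-6.4, -4.4, 9.6]
finger_gap: 0.228
```

```bash
python3 circ.py 561.4 -19.7 2 1 100
```

```text
t 18.9 pos [549.8  34.7  99.7] jawyaw 107.63 fing [-0.008 -0.003 -1.   ] F [-6.4 -4.4  9.6] Tq [-1.14  1.42 -0.03] gap 0.228 q [-0.08  0.35 -0.24  0.99 -0.   -0.39]
ang 102.0 r 55.59
Frad -3.0 Ftan_ccw 7.2
tilt fix rx,ry 0.003 -0.008
100.0 [ 2.  -0.2] 0.3
```

The stop is confirmed: about 7 N, four times the drag, with no motion. I'm relaxing and opening only a little, because the inner finger is beside the boss, then rising straight up.

Emit:
arm_command:
  moves: [0, 0, 0, -0.5, 0, 0.3, 1, 0, 0, 0, -0.5, 0, 0.3, 0.65, 0, 0, 0, -0.5, 0, 0.3, 0.65, 0, 0, 0, -0.5, 0, 0.3, 0.65, 0, 0, 0, -0.5, 0, 0.3, 0.65]

```text
time_s: 19.32
eef_pos: [548.8, 35.2, 99.3]
ee_rot: [-0.699, 0.699, 0.105, -0.112]
contact_force: [-0.4, 0.4, -0.8]
finger_gap: 0.351
```

```bash
python3 circ.py 561.4 -19.7 2 1 100;python3 -c "
from h import *
im,d=env.get_image('scene');crop(im,290,370,130,220,7,'pics/s11.png')"
```

```text
t 19.32 pos [548.8  35.2  99.3] jawyaw 107.65 fing [-0.009 -0.002 -1.   ] F [-0.4  0.4 -0.8] Tq [-0.05 -0.01  0.01] gap 0.351 q [-0.08  0.35 -0.24  0.99 -0.   -0.39]
ang 102.9 r 56.28
Frad 0.5 Ftan_ccw 0.3
tilt fix rx,ry 0.002 -0.009
100.9 [ 2.2 -0.8] 0.7
```

View pics/s11.png

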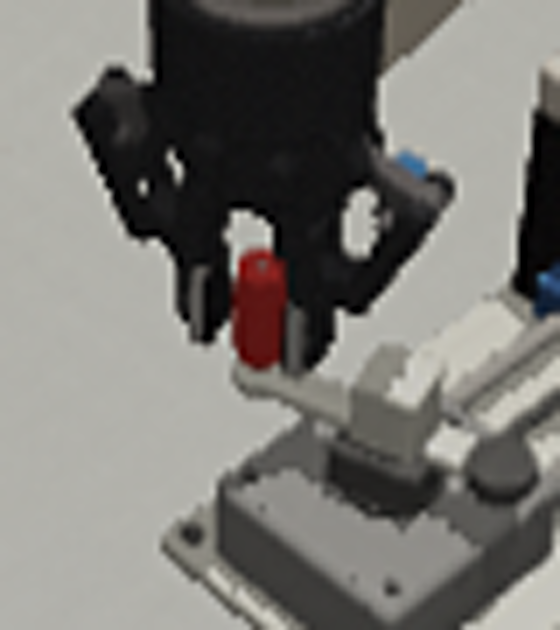

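The fingers are open, the force reads zero and the crank is still seated. I'm lifting straight up.

Emit:
arm_command:
  moves: [0, 0, 0, 0, -1, 5, 0.65, 0, 0, 0, 0, -1.5, 20, 0.65, 0, 0, 0, 0, -1.5, 40, 0.65, 0, 0, 0, 0, -1.5, 65, 0.65, 0, 0, 0, 0, 0, 95, 0.65, 0, 0, 0, -20, 20, 120, 0.65, 0, 0, 0, -45, 40, 125, 0.65, 0, 0, 0, -70, 70, 125, 0.65, 0, 0, 0, -95, 100, 125, 0.65, 0, 0, 0, -95, 130, 125, 0.65]

```text
time_s: 20.2
eef_pos: [449.2, 165.8, 225.2]
ee_rot: [-0.699, 0.699, 0.104, -0.113]
contact_force: [-0.6, -0.6, 0.3]
finger_gap: 0.35
```

Emit:
arm_command:
  moves: [0, 0, 0, -20, 40, 0, 0.65, 0, 0, 0, -40, 80, 0, 0.65, 0, 0, 0, -60, 120, 0, 0.65, 0, 0, 0, -60, 120, 0, 0.65, 0, 0, 0, -60, 120, 0, 0.65]

```text
time_s: 20.62
eef_pos: [387.4, 288.4, 225.6]
ee_rot: [0.699, -0.698, -0.106, 0.114]
contact_force: [-0.1, 0.3, 0.1]
finger_gap: 0.352
```

```bash
python3 -c "
from h import *
rep()
im,d=env.get_image('scene');cv2.imwrite('pics/s12.png',im);crop(im,290,430,110,230,5,'pics/s12c.png');np.savez('s12.npz',im=im,d=d)
im,d=env.get_image('top');cv2.imwrite('pics/t12.png',im);np.savez('t12.npz',im=im,d=d);crop(im,260,380,100,220,5,'pics/t12c.png')
Q=np.load('s12.npz');C=cloud('scene',Q['d']);m=red(Q['im']);k,l,st,ce=cv2.connectedComponentsWithStats(m)
for i in range(1,k):
    if st[i,4]>30 and 300<ce[i][0]<370 and 130<ce[i][1]<225:
        P=C[l==i];top=P[P[:,2]>np.percentile(P[:,2],97)-4];print(ce[i],st[i],top.mean(0))
for n,f in(('scene','s12.npz'),('top','t12.npz')):
    Q=np.load(f);C=cloud(n,Q['d']);P=C[(np.hypot(C[...,0]-562,C[...,1]+19)<14)&(C[...,2]>100)];print(n,'boss top',len(P),P.mean(0).round(1),np.median(P[:,2]))
"
```

```text
t 20.62 pos [387.4 288.4 225.6] jawyaw 107.95 fing [-0.012 -0.001 -1.   ] F [-0.1  0.3  0.1] Tq [-0.04 -0.05 -0.02] gap 0.352 q [ 0.47  0.15 -0.18  1.25  0.    0.16]
[327.22857143 172.21428571] [324 166   7  16  70] [531.04727052  19.1654772  163.42589973]
scene boss top 105 [559.4 -20.5 112.1] 114.53640251028227
top boss top 71 [561.2 -18.2 116. ] 116.16200577030017
```

View pics/s12c.png

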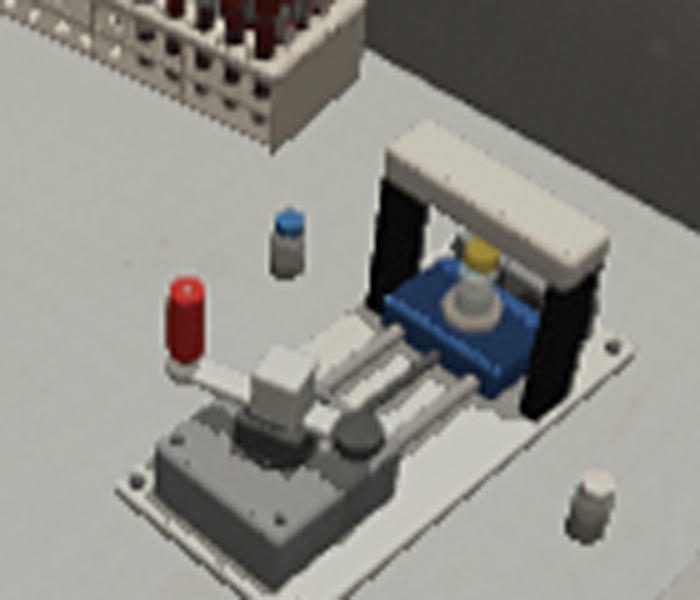

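View pics/t12.png

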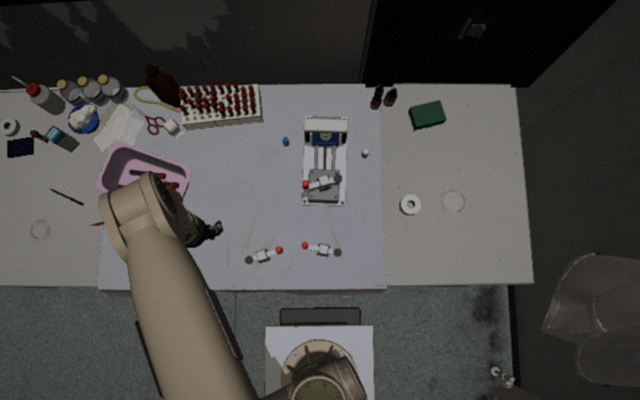

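The crank sits on the shaft with its handle at crop (186,320), and both vials and the roll are untouched. One handle-depth number (z 163) looks off, so I'm checking the crank is level.

```bash
python3 -c "
from h import *
for n,f in(('scene','s12.npz'),('top','t12.npz')):
    Q=np.load(f);C=cloud(n,Q['d']);m=red(Q['im']);m2=m.astype(bool)&(np.hypot(C[...,0]-549,C[...,1]-34)<35)
    P=C[m2];print(n,len(P),np.sort(P[:,2]).round(0)[::-1][:30],np.median(P,0).round(1))
    B=C[(np.hypot(C[...,0]-562,C[...,1]+19)<11)&(abs(C[...,2]-116)<5)];A=np.c_[B[:,:2]-B[:,:2].mean(0),np.ones(len(B))];print('plane',np.linalg.lstsq(A,B[:,2],rcond=None)[0].round(3))
    cwm=(np.hypot(C[...,0]-574,C[...,1]+72)<14)&(C[...,2]>66);print('cw z',np.median(C[cwm][:,2]) if cwm.any() else None)
print(proj('scene',[[549,34.5,142],[549,34.5,98]]),proj('top',[[549,34.5,142]]))
a=np.load('t12.npz')['im'];k,l,st,ce=cv2.connectedComponentsWithStats(red(a))
for i in range(1,k):
    if abs(ce[i][0]-305)<6 and abs(ce[i][1]-185)<8: print(ce[i],plane('top',[ce[i]],142))
S0=np.load('scene0.npz')['im'].astype(int);S1=np.load('s12.npz')['im'].astype(int)
D=(abs(S0-S1).max(2)>40)
for nm,X in (('blue',(670,95,22)),('white',(645,-125,22)),('roll',(500,-245,12))):
    u,v=proj('scene',[X])[0].astype(int);print(nm,u,v,D[v-12:v+12,u-14:u+14].sum())
"
```

```text
scene 69 [144. 143. 143. 143. 143. 142. 142. 142. 142. 142. 142. 142. 141. 141.
 141. 141. 141. 141. 141. 141. 141. 141. 140. 140. 140. 140. 140. 139.
 139. 138.] [544.9  29.7 135.4]
plane [-1.80000e-02  6.50000e-02  1.15346e+02]
cw z 90.5395547176495
top 23 [147. 146. 146. 144. 144. 144. 144. 143. 143. 142. 142. 142. 142. 142.
 141. 141. 141. 141. 141. 140. 140. 139. 136.] [544.7  33.  141.9]
plane [ 8.70000e-02 -8.00000e-03  1.16503e+02]
cw z 92.136646484182
[[327.14038285 167.45624801]
 [326.81151181 179.86001124]] [[304.46338474 182.4900595 ]]
[304.91304348 183.52173913] [[546.03338407  33.24977011 142.        ]]
blue 339 165 67
white 395 211 0
roll 400 277 0
```

```bash
python3 -c "
from station import env
print(env.finish_job())"
```

```text
the job is handed in; nothing more can be done
None
```

The crank is fitted on the shaft, the carriage has been cranked home to its end stop, and the job is handed in (about 21 s used of 72 s).

**What I did:** I took the leftmost of the three cranks by its boss and lowered it onto the square shaft until it seated. I then gripped the red handle and turned it clockwise about 816° (2.27 turns). The last part was in steps of about 2 mm, until the end stop was felt at about 7 N along the turn, against about 2 N of drag before it. I confirmed the stop with two gentle nudges, let go and moved clear.

**Last checks:**
- **Seating:** the boss top is at z 116 and the handle top at z 142, which match a fully seated, level crank.
- **Carriage:** it advanced about 9 mm, matching 2.27 turns at 4 mm per turn, and stands under the arch.
- **Bystanders:** the label roll and both vials look unmoved. A picture-difference check came back clean for the white vial and the roll. It showed changes in the blue vial's window, which overlaps the turned crank's handle, and the vial's own image position is unchanged.
- **Disagreements:** one handle-top reading of z 163 was wrong (stray depth pixels) and was replaced by 142 from both cameras. My early vision estimate put the stop at about 2.6 turns; I trusted the felt stop.

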